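Flanged eye fitting from the hook rack to the height gauge

ROBOT

A 6-joint arm with a two-finger parallel gripper is mounted at the origin on the work surface. World frame = base frame: x ahead of the robot, y to its left, z up, the work surface at z = 0. Lengths are in mm, angles in rad, forces in N, time in s.
With the tool pointing down it reaches from about 325 to 750 mm from the base axis. Payload 7.6 kg.
Tool frame: the origin (TCP) lies midway between the tips of the shut fingers; the grasp point (between the pads) lies robot.grip_depth behind it (robot.grip_depth is the distance from the TCP to the grasp point, in mm); z points along the fingers, y is the direction in which the jaws open and shut (so a half turn about z gives the same grasp; the last joint's range is limited). The gripper opens to 85 mm and grips with 20 to 120 N. Pads are 22 mm wide; open, the fingers measure 114 mm over their backs; the gripper's body (76 mm by 85 mm) begins 54 mm behind the grasp point. The pads swing forward as they close: fully open they stand 13 mm farther back than shut.
Start: joints at [-1.3, 0.052, 1.401, -0, 1.689, -0.07], TCP at [175.502, -494.818, 231.323] pointing down, gripper open.
Joint ranges: [-2.9, 2.9], [-0.91, 2.17], [0.12, 2.37], [-1.06, 4.2], [0.26, 2.73], [-2.93, 2.93]. Speed limits (rad/s): [2.57, 2.57, 3.01, 3.14, 3.14, 3.14].

INTERFACE

Orientations are given as a rotation vector (axis times angle).
In Python, from workcell import robot, eyes gives the robot as it stands. The module is installed in compiled form; this text tells all that it offers.
- The arm moves only by the tool apply_moves, never from a script. Its arguments are lists of equal length, an entry for each row: "translation": the shift along the world's x, y, z normalised to -1 to 1, where 1 is 20 cm, a list of three; "turn": the turn, a rotation vector about the world's x, y, z normalised to -1 to 1, where 1 is pi/2 rad, a list of three; "claw": the opening, from 0 (shut) to 1 (fully open). In form: {"translation": [[x, y, z], ...], "turn": [[rx, ry, rz], ...], "claw": [claw, ...]}. A call has 1 to 10 rows; each row is the pose to reach, as a shift and turn from the pose commanded when the call began; what a row does not reach only later rows make up. A row lasts 1/10 s, in which the tool goes at most 50 mm and 8.59 degrees, less where a joint would pass 70% of its speed; a pose out of reach is approached as far as the arm can. A call with a number of a shift or a turn outside -1 to 1 is refused whole. A call with a gripper value outside its range is refused whole. The fingers move at their own pace and stop on an object; the grip force is fixed at half the most. Time passes only in rows, so rows that repeat a pose let the fingers close. It gives the time, the measured TCP pose, the force and the opening at its end, in the units of the state.
- robot.observe(): the state, without advancing time (a new reading comes with each control period).
- eyes.snapshot(name): name is "side" or "top"; returns (picture, depth): 384x512x3 uint8, red, green, blue; 384x512 float32, mm along the optical axis (not along the pixel's ray), 0 where there is no reading.
- eyes.get_calibration(name): a dict with "fx", "fy", "cx", "cy" (pixels), "R" (3x3) and "t" (3): a world point X has camera coordinates R X + t. Camera axes: x right, y down, z forward; pixel columns grow to the right and rows downward; lengths in mm; the calibration is good to about 2 mm. A picture is of the moment at which its call begins. get_calibration takes no time and is no camera call.
- robot.hand_in(): hands the job in, once; it reports no verdict.
Trained networks look in the newest picture that a camera, given by its name, has taken for a name from the list of things; names that differ only in an ending like _2 or _b are one class to them, and where a whole thing is asked for, a point or a joint stands for the part that bears it (a point fixed in the world has none). Each returns a list of dicts, best first, with "p" (0 to 1); they miss things now and then, are a little off and sometimes report something else, mostly with a low value. They report only what shows in the picture. A call takes as long as a camera call. They do not tell look-alikes from the thing itself.
- eyes.recognise(name, camera): "xyz" ([x, y, z] in mm, in the coordinates of the camera as it stood for that picture, good to about 4 mm: the middle of the surface that is visible of it).
- eyes.trace(name, camera): "pixels" (384x512 bool, what is visible of it).
The state is a dict: "time": time; "qpos": joint angles; "joint_velocities": joint speeds; "effort": joint torques, N m; "tool_pos": TCP position; "ee_rot": TCP orientation; "wrist_force": force on the tool from outside, world axes, zero at the start; "torque": the same for the moment, N m; "finger_gap": finger opening in mm.
Only numpy, scipy, OpenCV 4.12 (cv2) and the standard library are available. Lean on these libraries where they do the work, as an engineer would, in place of code of your own. Each camera call takes 0.05 s, during which the arm holds its last target.

TASK

Lift the eye fitting with the wide round foot off its hook on the rack and stand it upright on the rubber mat, letting go of it there. Then take it again another way, so that the hand fits under the gauge head, bring it in beneath the spindle and seat its foot flat and fully home in the round recess of the height gauge, and let go. Keep the gauge head untouched, leave the two other fittings hanging on their hooks, and do not push the other things on the bench about.

Things in the scene. Friction and masses are not known exactly. Their poses are not given: they have to be found in the camera images.
- flanged_c (a point): (mm) The wanted fitting, bare aluminium, about 0.35 kg, 109 high in all; this point is its centre, on its axis, 54.5 above its underside; own z points up to the eye. Foot: round flange 56 in diameter, 16 high; above it a round neck 40 in diameter, up to 66 above the underside; then the eye. It hangs, free to swing, from any of the three hooks; it stands stably on its foot.
- flanged_eye (a point): (mm) Centre of the wanted fitting's eye, 87.5 above its underside. The eye is like a square shackle: 34 wide (own y), 12 thick (own x), 43 high, with a window through it along own x, 20 wide and 34 high (top bar 9, side bars 7). The hook's bar runs through the window, along the part's x, and carries the top bar.
- plain_c (a point): (mm) Another fitting, to be left hanging: plain round body 44 in diameter and 66 high, no foot flange, same eye, 109 high in all, bare aluminium; this point is its centre, 54.5 above its underside.
- square_c (a point): (mm) Another fitting, to be left hanging: square body 42 x 42 and 54 high, same eye, 97 high in all, bare aluminium; this point is its centre, 48.5 above its underside.
- rack: (mm) Fixed hook rack; origin on the table under the seat of the middle hook; own x points from the hook tips back to the beam, own y along the row. Three hooks at y = -75, 0, 75 point to own -x. Beam at x = 81, up to 168 high; end posts at x = 95, y = +-140, up to 180 high.
- hook_seat (a point): (mm) Seat of the middle hook, on its bar's centre, 156 above the table, axes as the rack's. Hooks are 8 mm round bar, level from x = -12 to 20; then the tip turns up to its end at x = -26, 14 higher. A hung eye must rise more than 14 (it can rise 25), then be drawn at least 40 to own -x, and 62 before the wide foot can rise past the tip.
- guard (a point): (mm) Middle of the rack's guard rail: 8 mm bar, 175 above the table, 125 in front (own -x) of the hook seats, from y = -140 to 140, with side bars of the same height back to the posts. Parts taken off the hooks must be lifted over it (underside above 180); it keeps a tilted hand from the hanging bodies.
- mat_top (a point): (mm) Centre of the upper face of the fixed black rubber mat, 110 x 110 x 3, lying on the table.
- nest (a point): (mm) Centre of the floor of the round recess in the height gauge's steel plate: recess 62 in diameter, 6 deep, floor 38 above the table; plate 100 x 100. Own x points from the gauge's open front to its column, z up. The fixed black base, 30 high, reaches from x = -70 to 170, y = -75 to 75; the column, 38 in diameter, stands at x = 125.
- gauge_head: (mm) Gauge head fixed above the recess; origin on the table straight below the recess centre, axes as the recess. Head box 42 (x) x 56 (y), 205 to 405 above the table, round readout on its -y side to y = -46, arm back to the column. The fitting fits in below the spindle, but not with a hand straight above it; a hand tilted 45 degrees, on the neck from the front (-x), fits.
- spindle_tip (a point): (mm) Lower end of the gauge head's spindle (12 in diameter, on the recess axis), 178 above the table, 140 above the recess floor.
- pen_cup_rim (a point): (mm) Centre of the mouth of a clear plastic cup, 72 in diameter, 95 high, standing loose.
- spray: (mm) White closed bottle, 56 in diameter, 140 high, loose; origin at the centre of its underside.
- block_case: (mm) Wooden gauge-block case, 70 (own x) x 120 x 35 high, loose; origin at the centre of its underside.
- caliper: (mm) Caliper lying flat, 150 long (own x), about 50 wide, 13 high; origin at the middle of its bar's underside.
- driver: (mm) Screwdriver lying flat, 160 long along its own x, about 30 high, loose; origin under its middle.
Not all that is in view belongs to the job. What is shaped like the part that bears flanged_c but green or turquoise is not meant.

How it is judged (in metres and radians):
On the way:
1. the flanged fitting stands upright on the mat, let go (horizontal distance between flanged_c and mat_top below 0.05 m and z of flanged_c in the frame of mat_top between 0.0505 and 0.0585 m and angle between flanged_c's own z axis and vertical below 0.08 rad and linear speed of flanged below 0.02 m/s and contact force between the fingers and flanged below 0.2 N), for 0.2 s.
At the end, for the whole second after the job is handed in: The flanged fitting stands in the recess: axis within 4.5 mm of the recess centre, foot on the recess floor (within 3 mm in height), upright within 0.05 rad, at rest and let go; the two other fittings hang where they were (within 25 mm) (horizontal distance between flanged_c and nest below 0.0045 m and z of flanged_c in the frame of nest between 0.0505 and 0.0575 m and angle between flanged_c's own z axis and vertical below 0.05 rad and linear speed of flanged below 0.02 m/s and contact force between the fingers and flanged below 0.2 N and distance of each of plain_c, square_c from where it was at the start of the episode below 0.025 m); the robot touches nothing.
It fails at once if the gauge head is touched with more than 2 N (contact force between gauge_head and anything else above 2 N).
It fails at once if another fitting is taken off its hook (moved more than 60 mm) (distance of any of plain_c, square_c from where it was at the start of the episode above 0.06 m).
It fails at once if a bystander is pushed more than 30 mm (distance of any of pen_cup_rim, spray, block_case, caliper, driver from where it was at the start of the episode above 0.03 m).
It also fails if it takes over 53 s, if anything falls off the work surface, if the arm or the gripper's body presses on something with over 40 N, if the wrist force passes 120 N, or if a joint passes its speed limit or range.

## Working session

There is one attempt and no reset: what is moved stays moved. The work goes in short steps, Python scripts to look and compute and a tool call to move; the robot and the scene stay as the last step left them, time stands still between calls to the robot, and variables do not carry over. Pictures are saved under pics/ and viewed, and the job is handed in when it is done.

Besides the shell and the picture viewer there is one more tool, called by a JSON object that holds its "fn" and its "kwargs". apply_moves: Moves the arm, as the interface text tells. Scaled input: -1 to 1 covers 20 cm each way for a shift and pi/2 rad each way for a turn. Its arguments: {"type":"object","properties":{"translation":{"type":"array"},"turn":{"type":"array"},"claw":{"type":"array"}},"required":["translation","turn","claw"]}

```bash
mkdir -p pics; ls; python3 - <<'E'
from workcell import robot, eyes
import cv2, numpy as np
s=robot.observe(); print({k:np.round(v,3).tolist() for k,v in s.items()}); print(robot.grip_depth)
for n in("side","top"):
    p,d=eyes.snapshot(n); cv2.imwrite(f"pics/{n}0.png",cv2.resize(p[:,:,::-1],(800,600),interpolation=cv2.INTER_CUBIC)); np.savez(f"{n}0.npz",p=p,d=d)
    c=eyes.get_calibration(n); print(n,{k:np.round(v,3).tolist() for k,v in c.items()})
E
```

```text
pics
{'time': 0.0, 'qpos': [-1.3, 0.053, 1.402, -0.0, 1.689, -0.07], 'joint_velocities': [0.0, -0.0, -0.002, 0.0, -0.0, 0.001], 'effort': [0.001, -38.167, -36.019, -0.0, 0.006, 0.0], 'tool_pos': [175.395, -494.508, 230.468], 'ee_rot': [-3.095, -0.532, 0.0], 'wrist_force': [1.442, -0.629, -0.312], 'torque': [0.045, 0.003, -0.003], 'finger_gap': 85.478}
18.700000000000003
side {'fx': 363.544, 'fy': 363.544, 'cx': 258.242, 'cy': 193.954, 'R': [[-0.996, -0.082, -0.024], [-0.031, 0.609, -0.793], [0.08, -0.789, -0.609]], 't': [558.014, 89.322, 1301.901]}
top {'fx': 463.13, 'fy': 463.13, 'cx': 254.734, 'cy': 192.989, 'R': [[-0.012, -1.0, -0.002], [-0.995, 0.012, -0.103], [0.103, 0.001, -0.995]], 't': [60.288, 545.761, 1423.412]}
```

View pics/side0.png

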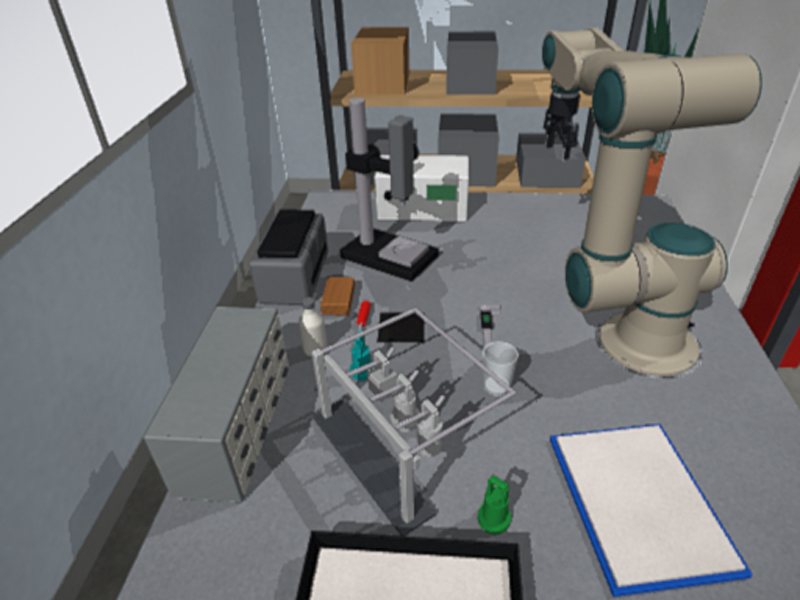

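View pics/top0.png

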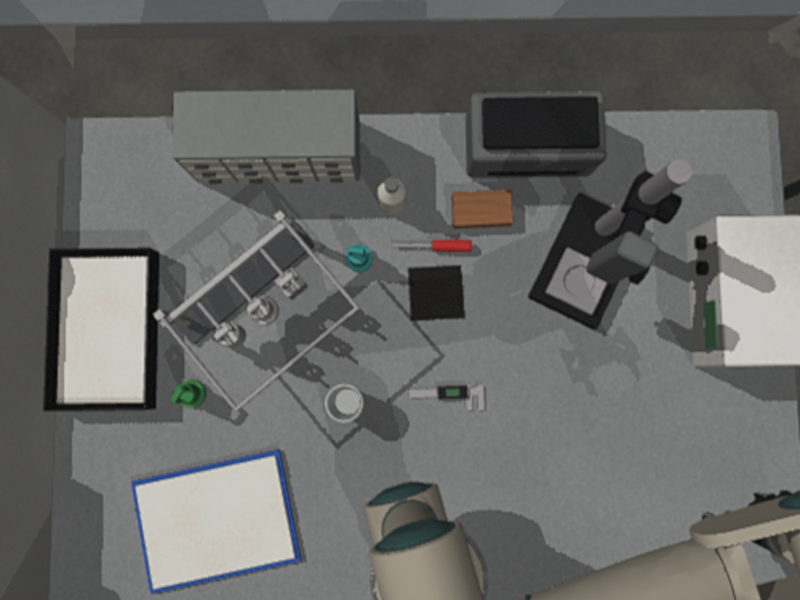

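The side view shows three bare fittings on the hooks at (382,375), (404,400) and (429,425). In the top view they are at (290,282), (260,310) and (227,333). The green part (495,505) and the turquoise part (361,358) stand on the table as look-alikes. Next I'll enlarge the rack and run the detectors.

```bash
cat > h.py <<'E'
import numpy as np, cv2
from workcell import robot, eyes
C={n:eyes.get_calibration(n) for n in("side","top")}
def c2w(n,x): c=C[n]; return np.array(c["R"]).T@(np.array(x)-np.array(c["t"]))
def proj(n,X):
    c=C[n]; X=np.atleast_2d(X)@np.array(c["R"]).T+np.array(c["t"]); return np.c_[c["fx"]*X[:,0]/X[:,2]+c["cx"],c["fy"]*X[:,1]/X[:,2]+c["cy"]]
def cloud(n,d):
    c=C[n]; v,u=np.mgrid[:384,:512]; P=np.stack([(u-c["cx"])/c["fx"]*d,(v-c["cy"])/c["fy"]*d,d],-1)
    return (P-np.array(c["t"]))@np.array(c["R"])
E
python3 - <<'E'
from h import *
for n in("side","top"):
    p,d=eyes.snapshot(n)
    np.savez(f"{n}1.npz",p=p,d=d)
    for k in ("flanged_c","plain_c","square_c","flanged_eye","rack","guard","hook_seat","mat_top","nest","gauge_head","spindle_tip","pen_cup_rim","spray","block_case","caliper","driver"):
        r=eyes.recognise(k,n)
        print(n,k,[(round(q["p"],2),np.round(c2w(n,q["xyz"])).tolist(),np.round(proj(n,c2w(n,q["xyz"]))[0]).tolist()) for q in r][:5])
s=np.load("side1.npz")["p"]; t=np.load("top1.npz")["p"]
a=cv2.resize(s[205:305,220:300,::-1],(400,500),interpolation=cv2.INTER_CUBIC)
b=cv2.resize(t[160:235,115:215,::-1],(667,500),interpolation=cv2.INTER_CUBIC)
cv2.imwrite("pics/cs.png",a);cv2.imwrite("pics/ct.png",b)
E
```

```text
side flanged_c [(0.97, [529.0, 331.0, 117.0], [258.0, 259.0]), (0.81, [642.0, 151.0, 63.0], [229.0, 228.0]), (0.63, [568.0, 371.0, 31.0], [244.0, 290.0]), (0.62, [369.0, 479.0, 55.0], [317.0, 323.0])]
side plain_c [(0.83, [480.0, 387.0, 128.0], [275.0, 273.0])]
side square_c [(0.86, [580.0, 270.0, 125.0], [243.0, 241.0]), (0.63, [571.0, 371.0, 32.0], [244.0, 289.0])]
side flanged_eye [(0.76, [529.0, 331.0, 115.0], [259.0, 260.0]), (0.68, [371.0, 478.0, 54.0], [317.0, 323.0]), (0.64, [637.0, 151.0, 61.0], [231.0, 229.0])]
side rack [(0.95, [564.0, 369.0, 32.0], [246.0, 289.0])]
side guard [(0.76, [570.0, 366.0, 35.0], [244.0, 288.0])]
side hook_seat [(0.75, [568.0, 367.0, 30.0], [245.0, 289.0])]
side mat_top [(0.91, [559.0, -12.0, 5.0], [259.0, 210.0]), (0.37, [567.0, 369.0, 35.0], [245.0, 289.0])]
side nest [(0.89, [635.0, -319.0, 214.0], [245.0, 121.0])]
side gauge_head [(0.83, [587.0, -288.0, 302.0], [255.0, 104.0]), (0.32, [568.0, 364.0, 34.0], [245.0, 287.0])]
side spindle_tip [(0.7, [581.0, -288.0, 304.0], [257.0, 104.0])]
side pen_cup_rim [(0.94, [350.0, 172.0, 71.0], [319.0, 2
[... 1015 characters left out ...]
7.0]), (0.48, [568.0, -18.0, 1.0], [277.0, 187.0])]
top hook_seat [(0.83, [568.0, 350.0, 37.0], [160.0, 187.0])]
top mat_top [(0.98, [570.0, -19.0, -0.0], [278.0, 186.0])]
top nest [(0.75, [630.0, -317.0, 44.0], [373.0, 164.0])]
top gauge_head [(0.9, [580.0, -302.0, 334.0], [398.0, 165.0])]
top spindle_tip [(0.65, [579.0, -303.0, 335.0], [398.0, 165.0])]
top pen_cup_rim [(0.81, [346.0, 163.0, 23.0], [220.0, 258.0])]
top spray [(0.86, [753.0, 66.0, 96.0], [250.0, 123.0]), (0.5, [567.0, 352.0, 39.0], [159.0, 187.0])]
top block_case [(0.93, [735.0, -117.0, 33.0], [308.0, 133.0])]
top caliper [(0.59, [665.0, -45.0, 22.0], [285.0, 156.0])]
top driver [(0.69, [669.0, -44.0, 26.0], [285.0, 154.0])]
```

View pics/cs.png

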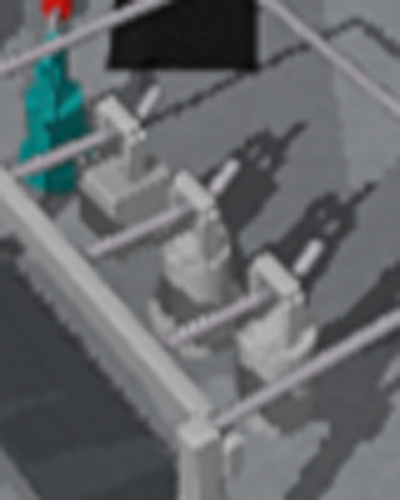

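View pics/ct.png

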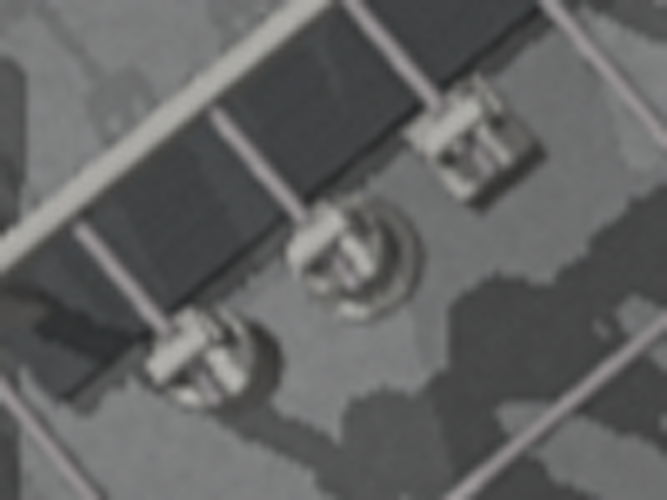

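The fittings at side/top px are:
- **Square:** (243,241)/(186,181)
- **Flanged:** (258,259)/(169,198)
- **Plain:** (275,273)/(149,214)

The middle fitting on the middle hook is the wanted one. It is bare aluminium and the crop shows its wide flange ring below the neck. The green and turquoise ones are decoys. Next I'll fit the rack, mat and gauge from the depth clouds of both views.

```bash
cat > fit.py <<'E'
from h import *
from scipy.optimize import least_squares
from scipy.spatial import cKDTree
D={n:np.load(f"{n}1.npz") for n in C}
W={n:cloud(n,D[n]["d"]) for n in C}
V={n:D[n]["d"]>0 for n in C}
def sel(n,lo,hi):
    w=W[n]; m=V[n].copy()
    for i in range(3): m&=(w[...,i]>lo[i])&(w[...,i]<hi[i])
    return m
E
python3 - <<'E'
from fit import *
for n in C:
    # table noise
    m=sel(n,[380,-200,-15],[480,-80,15]); print(n,"table",m.sum(),W[n][m][:,2].mean(),W[n][m][:,2].std())
    # mat
    g=D[n]["p"].max(-1)
    m=sel(n,[480,-100,-15],[650,70,20])&(g<40); w=W[n][m]; 
    r=cv2.minAreaRect(w[:,:2].astype(np.float32)); print("mat",m.sum(),np.median(w,0),r)
    # head
    m=sel(n,[450,-450,195],[750,-150,420]); w=W[n][m]
    print("head",m.sum(), w.min(0),w.max(0))
    top=w[w[:,2]>395]; print("headtop",len(top), top.mean(0) if len(top) else 0, cv2.minAreaRect(top[:,:2].astype(np.float32)))
    m=sel(n,[400,-480,40],[800,-200,48])&(g>100); w=W[n][m]; print("plate",m.sum(),w.mean(0),cv2.minAreaRect(w[:,:2].astype(np.float32)))
    m=sel(n,[400,-480,20],[850,-150,40])&(g<70); w=W[n][m]; print("base",m.sum(),w.mean(0),cv2.minAreaRect(w[:,:2].astype(np.float32)))
E
```

```text
side table 466 2.3875799224938326 1.949713569952014
mat 413 [561.75687991  -7.03846324   5.39481753] ((568.6939086914062, -17.835922241210938), (102.63694763183594, 106.65991973876953), 3.034912586212158)
head 1584 [ 541.50033697 -406.78095278  195.22077313] [ 734.39233774 -269.90964515  418.95251459]
headtop 160 [ 626.46801641 -317.987657    404.81022654] ((638.8565063476562, -323.8961486816406), (54.730560302734375, 161.811767578125), 69.16349029541016)
plate 243 [ 588.43030941 -305.83656873   44.72241163] ((617.9448852539062, -326.21124267578125), (109.06917572021484, 182.4303436279297), 61.84161376953125)
base 672 [ 646.80485531 -300.06988614   30.76162136] ((682.7468872070312, -261.431884765625), (309.12835693359375, 278.38677978515625), 60.83133316040039)
top table 1191 -1.0520775700187877 3.1985361522570415
mat 1066 [567.35651523 -23.44066124   1.67531923] ((567.09521484375, -22.898738861083984), (104.74455261230469, 106.05615997314453), 2.4484729766845703)
head 2145 [ 543.37783614 -419.69238753  196.02135639] [ 734.87734348 -273.94826636  419.4866145 ]
headtop 471 [ 599.60326347 -311.44624063  403.40239962] ((631.924072265625, -333.3443603515625), (54.97422790527344, 152.73590087890625), 59.34303283691406)
plate 469 [ 579.88352845 -298.35484091   43.29737285] ((584.0982666015625, -306.1846008300781), (100.26746368408203, 98.93440246582031), 63.18252944946289)
base 1701 [ 643.04509368 -304.76377085   28.48627827] ((687.56494140625, -267.7767028808594), (314.2589111328125, 287.4325256347656), 62.49386978149414)
```

```bash
python3 - <<'E'
from fit import *
t=D["top"]["p"]; s=D["side"]["p"]
cv2.imwrite("pics/gt.png",cv2.resize(t[110:220,330:450,::-1],(654,600),interpolation=cv2.INTER_CUBIC))
cv2.imwrite("pics/gs.png",cv2.resize(s[60:185,210:290,::-1],(384,600),interpolation=cv2.INTER_CUBIC))
E
```

```text
(no output)
```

View pics/gt.png

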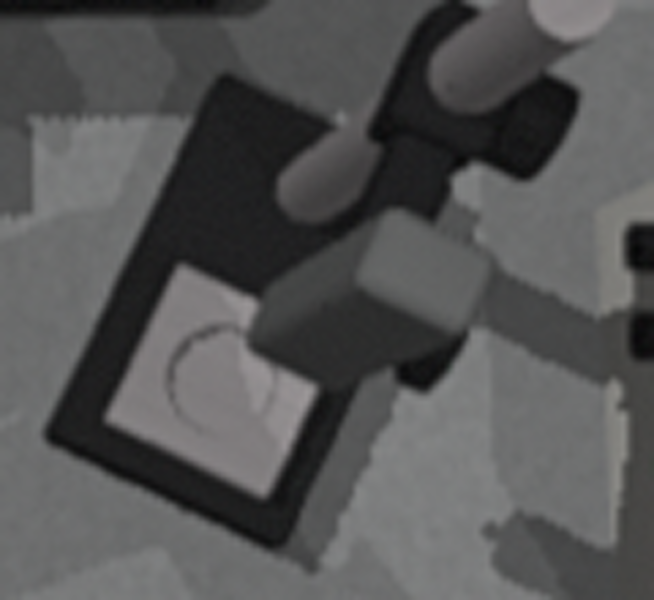

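View pics/gs.png

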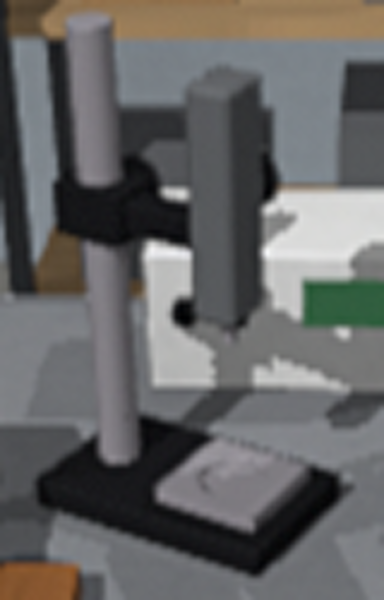

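```bash
cat > ed.py <<'E'
from fit import *
def T(p,L):
    c,s=np.cos(p[2]),np.sin(p[2]); L=np.asarray(L,float); return np.c_[c*L[:,0]-s*L[:,1]+p[0],s*L[:,0]+c*L[:,1]+p[1],L[:,2]]
def fitedges(n,img,segs,p0,half=5,mode="edge",sign=None,iters=8,verbose=0):
    """segs: list of (A,B,inward) local; sign +1 bright inside. ridge: bright line"""
    p=np.array(p0,float); g=cv2.GaussianBlur(img.astype(np.float32).mean(-1),(0,0),0.8)
    for it in range(iters):
        pts=[];nrm=[];off=[]
        h=half if it<4 else max(2,half/2)
        for k,(A,B,inn) in enumerate(segs):
            A=np.array(A,float);B=np.array(B,float)
            for a in np.linspace(.06,.94,25):
                X=A+(B-A)*a
                q=proj(n,T(p,[X]))[0]; qt=proj(n,T(p,[X+(B-A)*.02]))[0]; qi=proj(n,T(p,[X+np.array(inn,float)*3]))[0]
                t=(qt-q)/np.linalg.norm(qt-q); nn=np.array([-t[1],t[0]])
                if nn@(qi-q)<0: nn=-nn
                s=np.arange(-h,h+.01,.25); P=q+s[:,None]*nn
                v=cv2.remap(g,P[:,0].astype(np.float32)[None],P[:,1].astype(np.float32)[None],cv2.INTER_LINEAR)[0]
                if mode=="edge": f=np.gradient(v,.25)*sign
                else: f=v-(np.interp(s-2.5,s,v)+np.interp(s+2.5,s,v))/2
                j=f[2:-2].argmax()+2
                if f[j]<(6 if mode=="edge" else 8) or j<=3 or j>=len(s)-4: continue
                d=f[j-1]-2*f[j]+f[j+1]; ss=s[j]+(0.125*(f[j-1]-f[j+1])/d if abs(d)>1e-6 else 0)
                pts.append(X);nrm.append(nn);off.append(q+ss*nn)
        pts=np.array(pts);nrm=np.array(nrm);off=np.array(off)
        r=least_squares(lambda z:((proj(n,T(z,pts))-off)*nrm).sum(1),p,loss="soft_l1",f_scale=.3,x_scale=[1,1,.01]); p=r.x
    return p,len(pts),np.sqrt(np.median(r.fun**2))
def rect(x0,x1,y0,y1,z):
    return [((x0,y0,z),(x0,y1,z),(1,0,0)),((x0,y1,z),(x1,y1,z),(0,-1,0)),((x1,y1,z),(x1,y0,z),(-1,0,0)),((x1,y0,z),(x0,y0,z),(0,1,0))]
plate=rect(-50,50,-50,50,44); base=rect(-70,170,-75,75,30); mat=rect(-55,55,-55,55,3)
rails=[((-125,-140,175),(-125,140,175),(1,0,0)),((-125,140,175),(90,140,175),(0,-1,0)),((-125,-140,175),(90,-140,175),(0,1,0))]
E
python3 - <<'E'
from ed import *
for n in C:
    im=D[n]["p"]
    print(n,"mat",fitedges(n,im,mat,[568,-20,0.04],sign=-1))
    pp=fitedges(n,im,plate,[584,-306,-.46],sign=1); print("plate",pp)
    print("base",fitedges(n,im,base,pp[0],sign=-1))
    print("rack",fitedges(n,im,rails,[535,325,.69],mode="ridge",half=9))
E
```

```text
side mat (array([ 5.69095506e+02, -2.27258952e+01,  3.82360730e-02]), 86, np.float64(0.15617754040965423))
plate (array([ 5.90645016e+02, -2.92401211e+02, -4.61475125e-01]), 88, np.float64(0.5193444105817484))
base (array([ 5.80776313e+02, -2.70389729e+02, -4.74477311e-01]), 57, np.float64(0.16735141174414325))
rack (array([530.74811513, 314.75642426,   0.69010758]), 73, np.float64(0.16715641307368861))
top mat (array([ 5.67513113e+02, -2.32315710e+01,  4.12189943e-02]), 100, np.float64(0.16423824033997939))
plate (array([ 5.83290954e+02, -3.05490826e+02, -4.71316744e-01]), 84, np.float64(0.30663008231995))
base (array([ 5.80997991e+02, -3.03302907e+02, -4.70300428e-01]), 78, np.float64(0.24732783671697325))
rack (array([529.47906218, 318.06846948,   0.68851595]), 74, np.float64(0.20039561419751897))
```

```bash
cat > ov.py <<'E'
from ed import *
def draw(n,img,items,box,out,size):
    u0,v0,u1,v1=box; k=size[0]/(u1-u0)
    b=cv2.resize(img[v0:v1,u0:u1,::-1],None,fx=k,fy=k,interpolation=cv2.INTER_CUBIC)
    for segs,p,col in items:
        for A,B,_ in segs:
            q=(proj(n,T(p,[A,B]))+.5-[u0,v0])*k
            cv2.line(b,tuple(int(x) for x in q[0]),tuple(int(x) for x in q[1]),col,1,cv2.LINE_AA)
    cv2.imwrite(out,b)
E
python3 - <<'E'
from ov import *
draw("top",D["top"]["p"],[(plate,[583.3,-305.5,-.471],(0,0,255)),(base,[583.3,-305.5,-.471],(0,255,0))],(330,110,450,220),"pics/o1.png",(650,))
draw("side",D["side"]["p"],[(plate,[583.3,-305.5,-.471],(0,0,255)),(base,[583.3,-305.5,-.471],(0,255,0))],(210,135,290,185),"pics/o2.png",(800,))
hk=[((20,y,156),(-12,y,156),(0,0,1)) for y in(-75,0,75)]+[((-12,y,156),(-26,y,170),(0,0,1)) for y in(-75,0,75)]
draw("top",D["top"]["p"],[(rails+hk,[529.5,318.1,.6885],(0,0,255))],(95,130,235,270),"pics/o3.png",(600,))
draw("side",D["side"]["p"],[(rails+hk,[529.5,318.1,.6885],(0,0,255)),(rails+hk,[530.7,314.8,.6885],(0,255,0))],(195,190,335,310),"pics/o4.png",(700,))
E
```

```text
(no output)
```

View pics/o1.png

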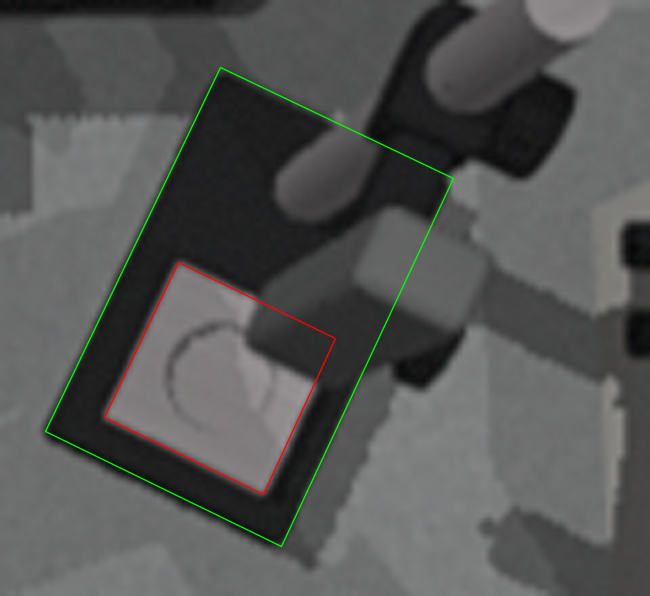

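View pics/o2.png

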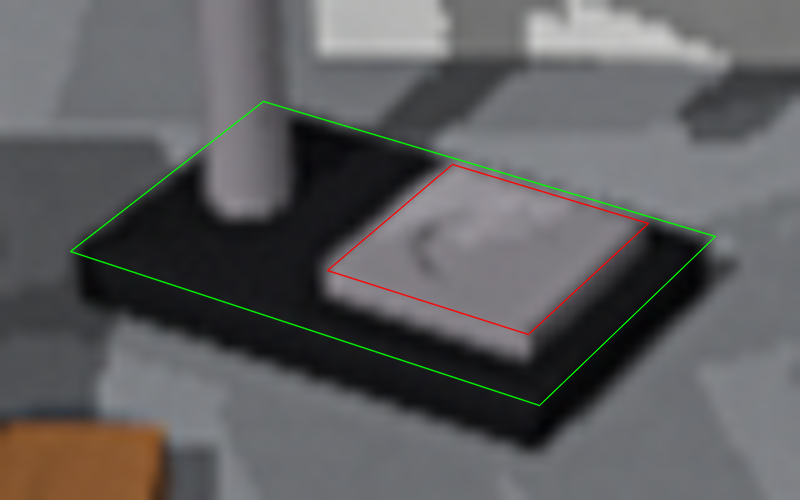

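View pics/o3.png

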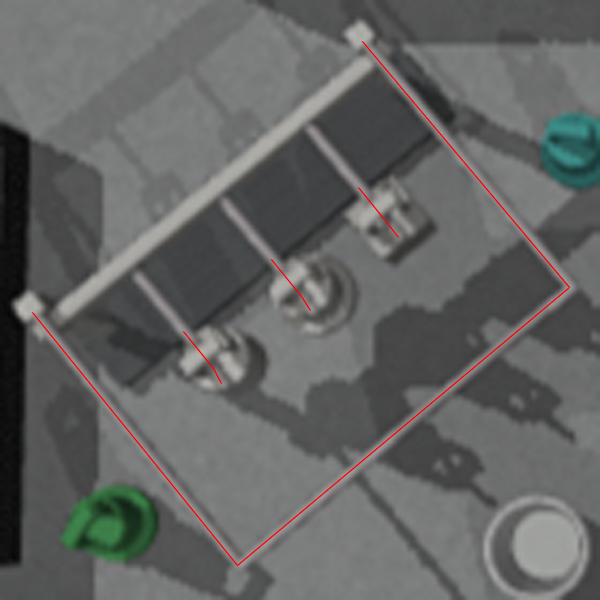

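View pics/o4.png

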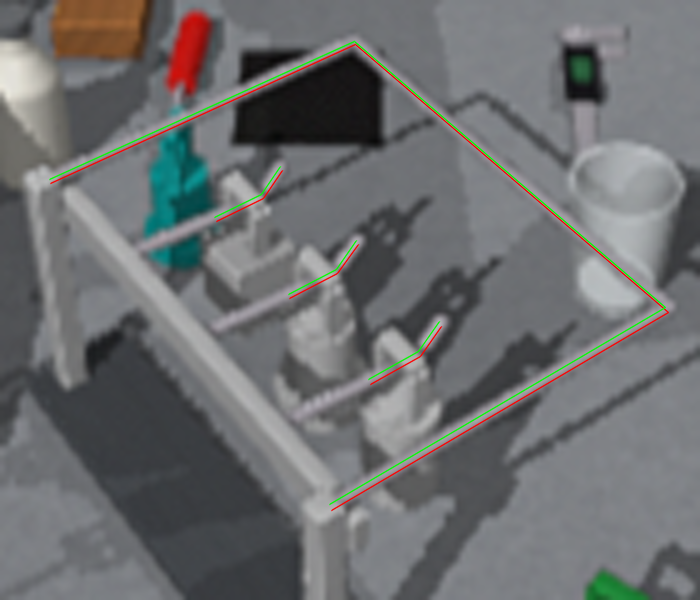

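```bash
python3 - <<'E'
from ov import *
def r2(x0,x1,y0,y1,zb,zt): # visible +y & -x faces: bottom edges there
    return [((x0,y0,zb),(x0,y1,zb),(1,0,0)),((x0,y1,zb),(x1,y1,zb),(0,-1,0)),((x1,y1,zt),(x1,y0,zt),(-1,0,0)),((x1,y0,zt),(x0,y0,zt),(0,1,0))]
im=D["side"]["p"]; p0=[583.3,-305.5,-.471]
P=r2(-50,50,-50,50,30,44); B=r2(-70,170,-75,75,0,30)
for nm,S,sg in(("plate",P,1),("base",B,-1)):
    print(nm,fitedges("side",im,S,p0,sign=sg,half=4))
    for i in range(4):
        try: print(i,fitedges("side",im,[S[i]],p0,sign=sg,half=4,iters=1)[1:])
        except Exception as e: print(i,'x')
pp=fitedges("side",im,P,p0,sign=1,half=4)[0]
draw("side",im,[(P,pp,(0,0,255)),(B,pp,(0,255,0))],(210,135,290,185),"pics/o5.png",(800,))
# depth edges of table vs side tilt
for n in C:
  for (x,y) in((430,-140),(430,60),(450,-300),(420,350),(300,300),(640,20),(480,-200)):
    m=sel(n,[x-25,y-25,-20],[x+25,y+25,20]); print(n,x,y,m.sum(),np.round(np.median(W[n][m][:,2]),1) if m.sum() else '')
E
```

```text
plate (array([ 5.89997750e+02, -3.07604329e+02, -4.60877123e-01]), 91, np.float64(0.39231393690435923))
0 (25, np.float64(0.19463488602013967))
1 (25, np.float64(0.12243685872931565))
2 (25, np.float64(0.1353288705495288))
3 (17, np.float64(0.13451040238414436))
base (array([ 5.82967741e+02, -3.11840489e+02, -4.53011809e-01]), 85, np.float64(0.3051293960132251))
0 (25, np.float64(0.18680767901787476))
1 (25, np.float64(0.1253215710803488))
2 (18, np.float64(0.08246999018946155))
3 (20, np.float64(0.30769739476998625))
side 430 -140 98 2.3
side 430 60 105 2.2
side 450 -300 75 2.4
side 420 350 252 2.1
side 300 300 225 2.1
side 640 20 79 2.4
side 480 -200 88 2.6
top 430 -140 253 -0.8
top 430 60 254 -1.1
top 450 -300 246 -1.4
top 420 350 249 -0.8
top 300 300 260 -1.3
top 640 20 235 -0.9
top 480 -200 247 -1.1
```

View pics/o5.png

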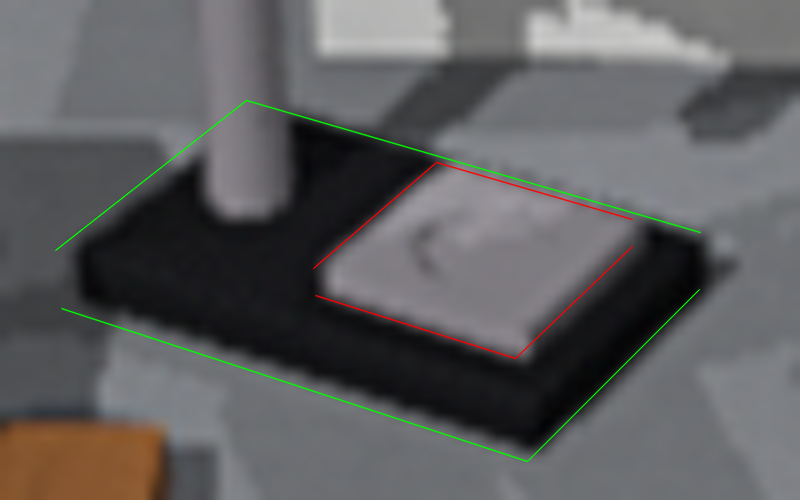

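```bash
cat >> h.py <<'E'
for _n,_b in(("side",[0,0,2.3]),("top",[0,0,-1.0])):
    C[_n]=dict(C[_n]); C[_n]["t"]=np.array(C[_n]["t"])+np.array(C[_n]["R"])@np.array(_b)
E
python3 - <<'E'
from ov import *
def r2(x0,x1,y0,y1,zb,zt):
    return [((x0,y0,zb),(x0,y1,zb),(1,0,0)),((x0,y1,zb),(x1,y1,zb),(0,-1,0)),((x1,y1,zt),(x1,y0,zt),(-1,0,0)),((x1,y0,zt),(x0,y0,zt),(0,1,0))]
p0=[583.3,-305.5,-.471]
P=r2(-50,50,-50,50,30,44); B=r2(-70,170,-75,75,0,30)
im=D["side"]["p"]
pp=fitedges("side",im,P,p0,sign=1,half=3); print("s plate",pp); print("s base",fitedges("side",im,B,p0,sign=-1,half=3))
draw("side",im,[(P,pp[0],(0,0,255)),(B,pp[0],(0,255,0))],(210,135,290,185),"pics/o6.png",(800,))
it=D["top"]["p"]
print("t plate",fitedges("top",it,plate,p0,sign=1,half=3)); print("t base",fitedges("top",it,base,p0,sign=-1,half=3))
for n in C:
    print(n,"mat",fitedges(n,D[n]["p"],mat,[568,-20,0.04],sign=-1)); print("rack",fitedges(n,D[n]["p"],rails,[530,316,.69],mode="ridge",half=6))
E
```

```text
s plate (array([ 5.89455850e+02, -3.04443831e+02, -4.40261242e-01]), 88, np.float64(0.455126124360629))
s base (array([ 5.82577596e+02, -3.08945622e+02, -4.54189427e-01]), 84, np.float64(0.2859735967267389))
t plate (array([ 5.83281681e+02, -3.05618422e+02, -4.70429468e-01]), 84, np.float64(0.32434260691802824))
t base (array([ 5.80694067e+02, -3.03544557e+02, -4.69323075e-01]), 75, np.float64(0.2542588476975489))
side mat (array([ 5.68972626e+02, -2.00628637e+01,  3.79042193e-02]), 88, np.float64(0.20738443976714435))
rack (array([530.9459876 , 317.07062347,   0.6893768 ]), 70, np.float64(0.13106318679951864))
top mat (array([ 5.67600343e+02, -2.33326970e+01,  3.84170808e-02]), 100, np.float64(0.13601515195327424))
rack (array([529.51362151, 318.20514254,   0.68864398]), 74, np.float64(0.2157446067656298))
```

View pics/o6.png

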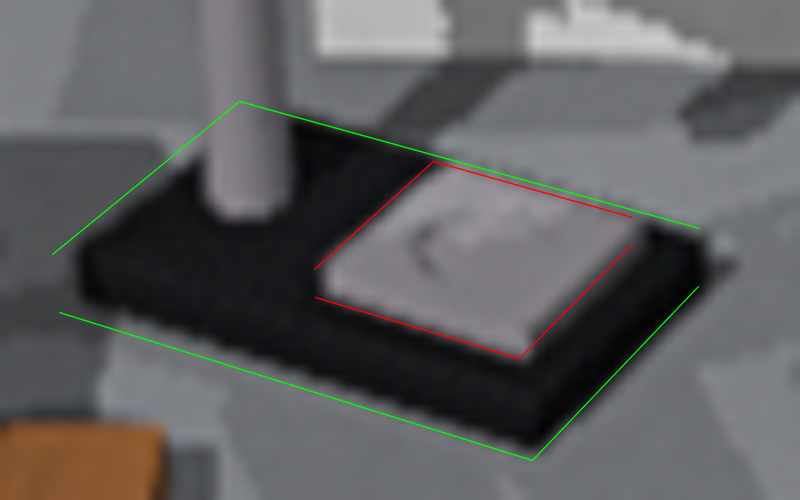

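```bash
python3 - <<'E'
from ov import *
im=D["side"]["p"]; it=D["top"]["p"]
def prof(n,img,seg,p):
    A,B,inn=[np.array(x,float) for x in seg]; g=img.astype(np.float32).mean(-1); acc=0
    s=np.arange(-24,24.1,2)
    for a in np.linspace(.2,.8,40):
        X=A+(B-A)*a; P=proj(n,T(p,X+s[:,None]*inn)); acc=acc+cv2.remap(g,P[:,0].astype(np.float32)[None],P[:,1].astype(np.float32)[None],cv2.INTER_LINEAR)[0]
    return s,acc/40
p0=[583.3,-305.5,-.4704]
for n,img in(("top",it),("side",im)):
    for i,sg in enumerate(plate):
        s,v=prof(n,img,sg,p0); print(n,"plate edge",["x-","y+","x+","y-"][i]); print(" ".join(f"{a:.0f}:{b:.0f}" for a,b in zip(s,v)))
# plate bottom edges in side
for sg,nm in((((-50,-50,30),(-50,50,30),(1,0,0)),"x- bot"),(((-50,50,30),(50,50,30),(0,-1,0)),"y+ bot")):
    s,v=prof("side",im,sg,p0); print("side",nm); print(" ".join(f"{a:.0f}:{b:.0f}" for a,b in zip(s,v)))
E
```

```text
top plate edge x-
-24:37 -22:22 -20:23 -18:28 -16:30 -14:31 -12:31 -10:30 -8:30 -6:29 -4:34 -2:52 0:81 2:108 4:124 6:129 8:129 10:128 12:127 14:126 16:125 18:123 20:122 22:122 24:123
top plate edge y+
-24:32 -22:28 -20:29 -18:30 -16:31 -14:31 -12:31 -10:30 -8:29 -6:28 -4:33 -2:53 0:87 2:113 4:124 6:126 8:126 10:125 12:125 14:125 16:125 18:121 20:114 22:108 24:108
top plate edge x+
-24:46 -22:46 -20:47 -18:47 -16:48 -14:48 -12:48 -10:48 -8:47 -6:47 -4:52 -2:67 0:85 2:96 4:100 6:99 8:97 10:96 12:95 14:94 16:91 18:88 20:85 22:84 24:87
top plate edge y-
-24:78 -22:59 -20:39 -18:32 -16:32 -14:32 -12:30 -10:27 -8:26 -6:30 -4:46 -2:75 0:105 2:123 4:126 6:125 8:124 10:123 12:123 14:123 16:121 18:119 20:116 22:116 24:117
side plate edge x-
-24:21 -22:20 -20:20 -18:21 -16:24 -14:30 -12:39 -10:48 -8:57 -6:66 -4:75 -2:86 0:99 2:111 4:121 6:126 8:129 10:129 12:128 14:127 16:127 18:126 20:126 22:126 24:125
side plate edge y+
-24:43 -22:59 -20:77 -18:94 -16:108 -14:119 -12:127 -10:131 -8:132 -6:132 -4:131 -2:130 0:128 2:127 4:127 6:126 8:126 10:125 12:124 14:123 16:123 18:122 20:122 22:122 24:122
side plate edge x+
-24:24 -22:24 -20:23 -18:23 -16:22 -14:21 -12:21 -10:24 -8:32 -6:45 -4:64 -2:85 0:105 2:122 4:135 6:141 8:144 10:144 12:142 14:140 16:137 18:133 20:129 22:126 24:125
side plate edge y-
-24:134 -22:134 -20:135 -18:135 -16:135 -14:134 -12:133 -10:130 -8:127 -6:123 -4:121 -2:120 0:120 2:123 4:126 6:130 8:135 10:138 12:141 14:142 16:142 18:142 20:142 22:141 24:140
side x- bot
-24:11 -22:14 -20:17 -18:19 -16:20 -14:21 -12:20 -10:20 -8:21 -6:23 -4:28 -2:36 0:45 2:53 4:62 6:70 8:81 10:93 12:106 14:117 16:124 18:128 20:129 22:129 24:128
side y+ bot
-24:25 -22:23 -20:22 -18:20 -16:18 -14:18 -12:20 -10:24 -8:33 -6:46 -4:63 -2:81 0:97 2:110 4:120 6:127 8:131 10:132 12:131 14:130 16:129 18:128 20:127 22:126 24:126
```

```bash
python3 - <<'E'
from fit import *
print(robot.observe()["time"])
o=np.array([530.2,317.6]); c,s=np.cos(.689),np.sin(.689); R=np.array([[c,s],[-s,c]])
for n in C:
    w=W[n][V[n]]; L=(w[:,:2]-o)@R.T
    for y0 in(-75,0,75):
        m=(abs(L[:,0])<22)&(abs(L[:,1]-y0)<24)
        q=np.c_[L,w[:,2]][m]
        t=q[(q[:,2]>162)&(q[:,2]<180)]
        print(n,y0,"top bar",len(t),t.mean(0).round(1) if len(t) else'',t.min(0).round(1),t.max(0).round(1), "zmax pct",np.percentile(q[:,2],[90,97,99]).round(1))
    m=(abs(L[:,0])<45)&(abs(L[:,1])<40)&(abs(w[:,2]-76)<5); q=np.c_[L,w[:,2]][m]; print("flange top",len(q),q.min(0).round(1),q.max(0).round(1))
E
```

```text
1.8
side -75 top bar 48 [ -3.5 -73.3 166.7] [-22.  -91.2 162.3] [  4.8 -56.8 170.9] zmax pct [162.6 167.9 169.4]
side 0 top bar 52 [ -3.4   1.4 166.4] [-21.6 -13.1 162.1] [  4.3  16.6 170.6] zmax pct [162.8 167.9 169.3]
side 75 top bar 52 [ -3.7  75.9 167.1] [-20.9  60.9 162. ] [  4.8  89.7 170.8] zmax pct [160.3 167.8 169.6]
flange top 67 [-30.1 -26.   71. ] [25.7 26.8 80.9]
top -75 top bar 53 [ -1.4 -76.3 167.6] [-21.6 -90.9 162.2] [ 17.6 -62.1 173.7] zmax pct [166.5 170.7 171.5]
top 0 top bar 54 [ -2.2  -1.7 167.8] [-19.4 -18.1 162.9] [  6.4  14.4 174.3] zmax pct [167.1 171.1 172.8]
top 75 top bar 56 [ -2.6  73.5 167.4] [-21.2  57.5 162.2] [ 11.4  89.7 173. ] zmax pct [166.8 169.7 172. ]
flange top 84 [-27.3 -28.3  71.3] [21.2 25.8 80.9]
```

{"fn": "apply_moves", "kwargs": {"translation": [[0.25,0.25,0.1],[0.5,0.5,0.15],[0.75,0.75,0.15],[1,1,0.15],[1,1,0.15],[1,1,0.15],[1,1,0.15]], "turn": [[0,0,0.03],[0,0,0.06],[0,0,0.1],[0,0,0.14],[0,0,0.18],[0,0,0.222],[0,0,0.222]], "claw": [0.7,0.7,0.7,0.7,0.7,0.7,0.7]}}

```text
time: 2.5
tool_pos: [377.9, -292.0, 261.7]
ee_rot: [2.953, 1.072, 0.002]
wrist_force: [-0.1, -1.1, 0.0]
finger_gap: 59.8
```

{"fn": "apply_moves", "kwargs": {"translation": [[0.12,0.25,0],[0.24,0.5,0],[0.36,0.75,0],[0.45,1,0],[0.45,1,0],[0.45,1,0]], "turn": [[0,0,0],[0,0,0],[0,0,0],[0,0,0],[0,0,0],[0,0,0]], "claw": [0.7,0.7,0.7,0.7,0.7,0.7]}}

```text
time: 3.1
tool_pos: [466.0, -93.2, 261.3]
ee_rot: [-2.955, -1.066, -0.0]
wrist_force: [0.0, -0.7, -0.5]
finger_gap: 59.5
```

{"fn": "apply_moves", "kwargs": {"translation": [[0.05,0.25,0],[0.1,0.5,0],[0.15,0.75,0],[0.2,1,0],[0.2,1,0],[0.2,1,0]], "turn": [[0,0,0],[0,0,0],[0,0,0],[0,0,0],[0,0,0],[0,0,0]], "claw": [0.7,0.7,0.7,0.7,0.7,0.7]}}

```text
time: 3.7
tool_pos: [505.6, 104.7, 261.0]
ee_rot: [2.956, 1.062, -0.001]
wrist_force: [0.2, -1.4, -0.9]
finger_gap: 59.8
```

{"fn": "apply_moves", "kwargs": {"translation": [[0.03,0.25,0],[0.06,0.5,0],[0.09,0.75,0],[0.12,1,0],[0.12,1,0],[0.12,1,0]], "turn": [[0,0,0],[0,0,0],[0,0,0],[0,0,0],[0,0,0],[0,0,0]], "claw": [0.7,0.7,0.7,0.7,0.7,0.7]}}

```text
time: 4.3
tool_pos: [530.3, 303.6, 260.7]
ee_rot: [2.956, 1.06, -0.002]
wrist_force: [0.4, -0.2, 0.0]
finger_gap: 59.9
```

{"fn": "apply_moves", "kwargs": {"translation": [[0.002,0.062,0],[0.002,0.062,-0.15],[0.002,0.062,-0.3],[0.002,0.062,-0.36],[0.002,0.062,-0.36],[0.002,0.062,-0.36]], "turn": [[0,0,0],[0,0,0],[0,0,0],[0,0,0],[0,0,0],[0,0,0]], "claw": [0.7,0.7,0.7,0.7,0.7,0.7]}}

```text
time: 4.9
tool_pos: [530.6, 317.2, 191.2]
ee_rot: [-2.957, -1.06, -0.004]
wrist_force: [0.2, 0.4, 0.9]
finger_gap: 59.6
```

```bash
cat > snap.py <<'E'
import sys
from h import *
def snap(tag,boxes):
    for n,(u0,v0,u1,v1) in boxes.items():
        p,d=eyes.snapshot(n); np.savez(f"{n}_{tag}.npz",p=p,d=d); k=min(700/(u1-u0),580/(v1-v0))
        cv2.imwrite(f"pics/{tag}_{n}.png",cv2.resize(p[v0:v1,u0:u1,::-1],None,fx=k,fy=k,interpolation=cv2.INTER_CUBIC))
E
python3 - <<'E'
from snap import *
s=robot.observe(); print(s["tool_pos"],s["ee_rot"],s["wrist_force"],s["finger_gap"])
snap("a",{"side":(200,160,330,310),"top":(95,120,235,270)})
E
```

```text
[530.59209624 317.21393442 191.16902631] [-2.95710843 -1.06015514 -0.00355044] [0.21019527 0.38457003 0.86094314] 59.643659312938716
```

View pics/a_side.png

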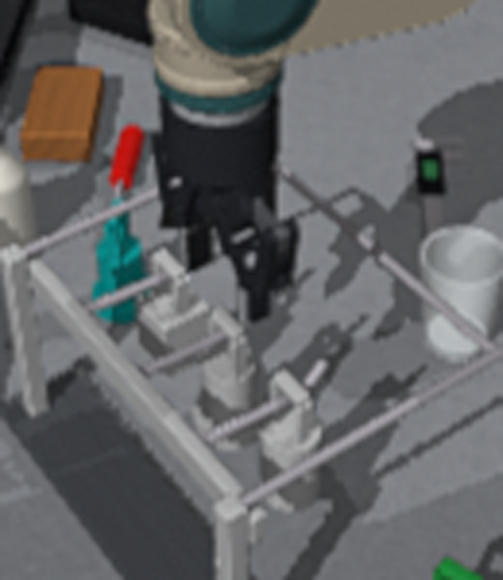

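View pics/a_top.png

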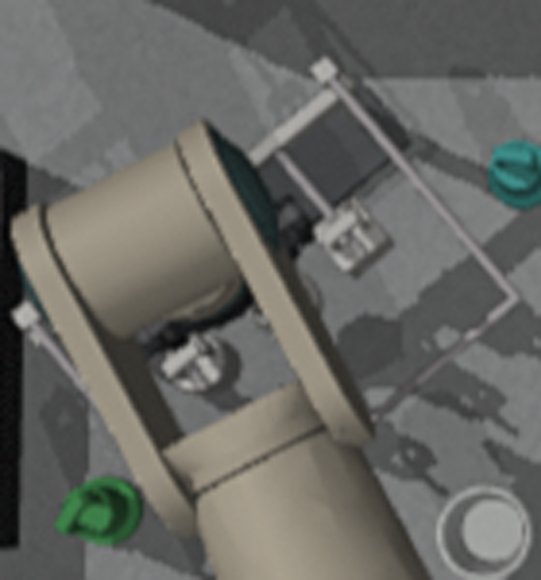

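The side view shows the open jaws, with tips near crop (195,260) and (258,315), straddling the middle eye at (228,318) along the rack row. I'll descend in steps.

{"fn": "apply_moves", "kwargs": {"translation": [[0,0,-0.1],[0,0,-0.2],[0,0,-0.28],[0,0,-0.32],[0,0,-0.32],[0,0,-0.32]], "turn": [[0,0,0],[0,0,0],[0,0,0],[0,0,0],[0,0,0],[0,0,0]], "claw": [0.7,0.7,0.7,0.7,0.7,0.7]}}

```text
time: 5.6
tool_pos: [530.3, 317.8, 126.4]
ee_rot: [-2.957, -1.062, -0.002]
wrist_force: [0.5, 0.1, -1.0]
finger_gap: 59.9
```

{"fn": "apply_moves", "kwargs": {"translation": [[0,0,0],[0,0,0],[0,0,0],[0,0,0],[0,0,0],[0,0,0]], "turn": [[0,0,0],[0,0,0],[0,0,0],[0,0,0],[0,0,0],[0,0,0]], "claw": [0.5,0.35,0.2,0.1,0.1,0.1]}}

```text
time: 6.2
tool_pos: [530.6, 317.9, 126.8]
ee_rot: [-2.957, -1.062, -0.004]
wrist_force: [0.9, -0.9, 5.3]
finger_gap: 33.2
```

```bash
python3 - <<'E'
from snap import *
s=robot.observe(); print(s["tool_pos"],s["ee_rot"],s["wrist_force"],s["torque"],s["finger_gap"])
snap("b",{"side":(200,160,330,310)})
E
```

```text
[530.58978798 317.89753098 126.77909858] [-2.9565384  -1.06158741 -0.00443505] [ 0.88979607 -0.93945306  5.31210986] [-0.05610793 -0.19447112  0.01562485] 33.22594628264359
```

View pics/b_side.png

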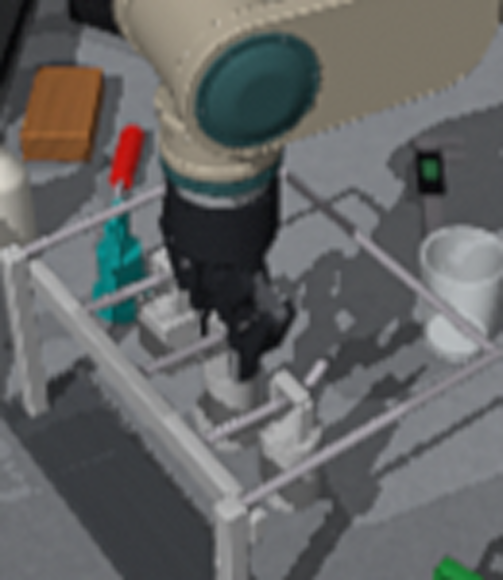

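The gap is 33 mm, so the eye is gripped. Now I'll lift by 19 mm, draw out by 66 mm, then rise.

{"fn": "apply_moves", "kwargs": {"translation": [[0,0,0.03],[0,0,0.06],[0,0,0.095],[0,0,0.095],[0,0,0.095]], "turn": [[0,0,0],[0,0,0],[0,0,0],[0,0,0],[0,0,0]], "claw": [0.1,0.1,0.1,0.1,0.1]}}

```text
time: 6.75
tool_pos: [529.8, 317.6, 144.3]
ee_rot: [2.957, 1.062, -0.0]
wrist_force: [0.1, -0.6, -3.5]
finger_gap: 33.2
```

```bash
python3 - <<'E'
from snap import *
s=robot.observe(); print(s["tool_pos"],s["ee_rot"],s["wrist_force"],s["torque"],s["finger_gap"])
snap("c",{"side":(210,210,310,300)})
E
```

```text
[529.84076576 317.56013436 144.251778  ] [ 2.95663547e+00  1.06172741e+00 -2.52596937e-04] [ 0.0926257  -0.56884592 -3.51976548] [ 0.04025175 -0.02395681  0.01918907] 33.24507793158651
```

View pics/c_side.png

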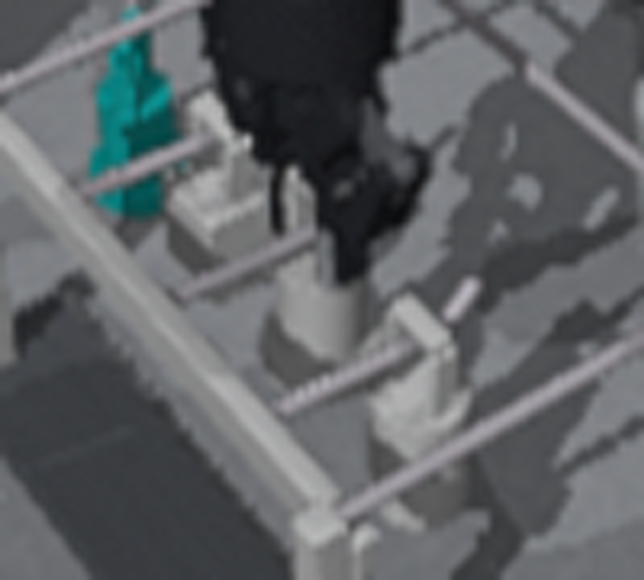

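Weight is 3.5 N and the bar is free. The neighbours at crop (215,215) and (420,420) hang undisturbed.

{"fn": "apply_moves", "kwargs": {"translation": [[-0.05,-0.041,0],[-0.1,-0.082,0],[-0.15,-0.124,0],[-0.2,-0.165,0],[-0.24,-0.198,0],[-0.262,-0.216,0],[-0.262,-0.216,0],[-0.262,-0.216,0]], "turn": [[0,0,0],[0,0,0],[0,0,0],[0,0,0],[0,0,0],[0,0,0],[0,0,0],[0,0,0]], "claw": [0.1,0.1,0.1,0.1,0.1,0.1,0.1,0.1]}}

```text
time: 7.6
tool_pos: [477.7, 274.5, 144.3]
ee_rot: [-2.957, -1.062, -0.0]
wrist_force: [1.1, -0.4, -3.8]
finger_gap: 32.7
```

{"fn": "apply_moves", "kwargs": {"translation": [[0,0,0.1],[0,0,0.2],[0,0,0.3],[0,0,0.4],[0,0,0.5],[0,0,0.6],[0,0,0.62],[0,0,0.62]], "turn": [[0,0,0],[0,0,0],[0,0,0],[0,0,0],[0,0,0],[0,0,0],[0,0,0],[0,0,0]], "claw": [0.1,0.1,0.1,0.1,0.1,0.1,0.1,0.1]}}

```text
time: 8.4
tool_pos: [477.9, 274.7, 268.5]
ee_rot: [-2.957, -1.062, -0.002]
wrist_force: [0.6, -0.5, -3.9]
finger_gap: 33.1
```

```bash
python3 - <<'E'
from snap import *
s=robot.observe(); print(s["tool_pos"],s["ee_rot"],s["wrist_force"],s["torque"],s["finger_gap"])
snap("d",{"side":(200,140,340,310)})
E
```

```text
[477.86605474 274.6699337  268.51289388] [-2.95660586e+00 -1.06188435e+00 -1.70568762e-03] [ 0.63305308 -0.46955702 -3.92678841] [ 0.02628526 -0.05682952 -0.02073025] 33.11241330644304
```

View pics/d_side.png

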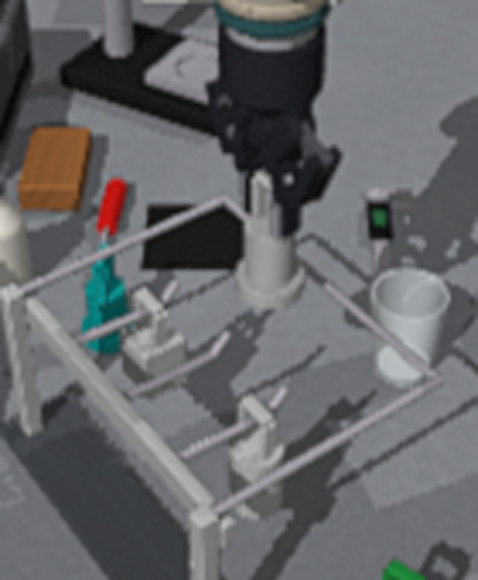

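The fitting hangs straight at crop (270,265) and the two others are still on their hooks. Next I'll go over to the mat, turning the part's x to face world x.

{"fn": "apply_moves", "kwargs": {"translation": [[0.04,-0.15,0],[0.08,-0.3,0],[0.12,-0.5,0],[0.16,-0.7,0],[0.2,-0.9,0],[0.2,-1,0],[0.2,-1,0]], "turn": [[0,0,0],[0,0,-0.08],[0,0,-0.16],[0,0,-0.24],[0,0,-0.32],[0,0,-0.4],[0,0,-0.439]], "claw": [0.1,0.1,0.1,0.1,0.1,0.1,0.1]}}

```text
time: 9.15
tool_pos: [517.3, 71.6, 266.5]
ee_rot: [3.14, -0.013, -0.004]
wrist_force: [-0.3, -0.3, -4.4]
finger_gap: 33.1
```

{"fn": "apply_moves", "kwargs": {"translation": [[0.08,-0.15,0],[0.16,-0.3,0],[0.24,-0.44,0],[0.255,-0.48,0],[0.255,-0.48,-0.2],[0.255,-0.48,-0.4],[0.255,-0.48,-0.6],[0.255,-0.48,-0.8],[0.255,-0.48,-0.9],[0.255,-0.48,-0.9]], "turn": [[0,0,0],[0,0,0],[0,0,0],[0,0,0],[0,0,0],[0,0,0],[0,0,0],[0,0,0],[0,0,0],[0,0,0]], "claw": [0.1,0.1,0.1,0.1,0.1,0.1,0.1,0.1,0.1,0.1]}}

```text
time: 10.15
tool_pos: [565.3, -20.8, 83.0]
ee_rot: [-3.14, -0.001, 0.015]
wrist_force: [-0.8, -0.5, -3.1]
finger_gap: 33.4
```

```bash
python3 - <<'E'
from snap import *
s=robot.observe(); print(s["tool_pos"],s["ee_rot"],s["wrist_force"],s["torque"],s["finger_gap"])
snap("e",{"side":(200,120,330,270)})
E
```

```text
[565.3061625  -20.8170111   83.04919586] [-3.14041335e+00 -5.18558275e-04  1.52903889e-02] [-0.79009421 -0.48597037 -3.11650686] [-0.02568956  0.04331939 -0.010134  ] 33.3520766102401
```

View pics/e_side.png

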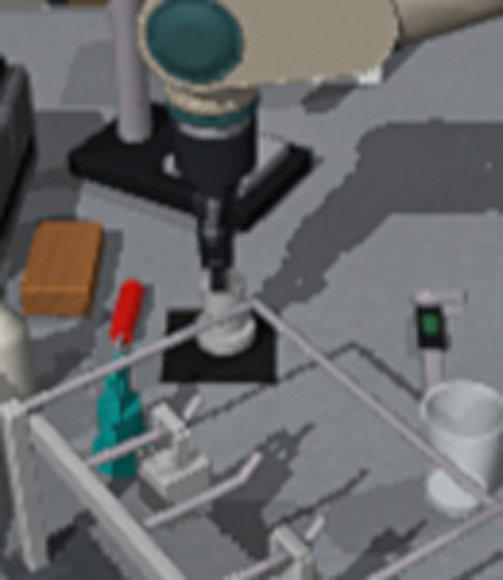

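{"fn": "apply_moves", "kwargs": {"translation": [[0,0,0],[0,0,0],[0,0,-0.03],[0,0,-0.06],[0,0,-0.075],[0,0,-0.075],[0,0,-0.075]], "turn": [[0,0,0],[0,0,0],[0,0,0],[0,0,0],[0,0,0],[0,0,0],[0,0,0]], "claw": [0.1,0.1,0.1,0.1,0.1,0.1,0.1]}}

```text
time: 10.9
tool_pos: [568.5, -21.6, 73.2]
ee_rot: [3.142, -0.0, -0.0]
wrist_force: [-0.3, 0.9, -3.9]
finger_gap: 33.0
```

```bash
python3 - <<'E'
from snap import *
s=robot.observe(); print(s["tool_pos"],s["ee_rot"],s["wrist_force"],s["torque"],s["finger_gap"])
E
```

```text
[568.47657994 -21.63066968  73.24137095] [ 3.14152375e+00 -1.34031895e-04 -2.96489058e-04] [-0.27372716  0.92029113 -3.90886733] [ 0.0379176   0.0260136  -0.00502948] 33.02146835056254
```

{"fn": "apply_moves", "kwargs": {"translation": [[0,0,-0.01],[0,0,-0.014],[0,0,-0.014],[0,0,-0.014]], "turn": [[0,0,0],[0,0,0],[0,0,0],[0,0,0]], "claw": [0.1,0.1,0.1,0.1]}}

```text
time: 11.3
tool_pos: [568.5, -21.6, 70.6]
ee_rot: [3.142, -0.0, 0.0]
wrist_force: [0.4, -0.3, -4.3]
finger_gap: 33.1
```

{"fn": "apply_moves", "kwargs": {"translation": [[0,0,-0.003],[0,0,-0.005],[0,0,-0.005],[0,0,-0.005]], "turn": [[0,0,0],[0,0,0],[0,0,0],[0,0,0]], "claw": [0.1,0.1,0.1,0.1]}}

```text
time: 11.7
tool_pos: [568.7, -21.6, 70.2]
ee_rot: [3.141, -0.0, 0.001]
wrist_force: [-1.8, 0.0, 2.8]
finger_gap: 32.9
```

It's in contact with the mat: the force went from -4 to +2.8 N. I'll release and rise straight up.

{"fn": "apply_moves", "kwargs": {"translation": [[0,0,0],[0,0,0],[0,0,0],[0,0,0],[0,0,0],[0,0,0]], "turn": [[0,0,0],[0,0,0],[0,0,0],[0,0,0],[0,0,0],[0,0,0]], "claw": [0.45,0.6,0.75,0.75,0.75,0.75]}}

```text
time: 12.3
tool_pos: [568.5, -21.6, 69.5]
ee_rot: [3.141, -0.0, 0.0]
wrist_force: [0.7, -0.4, 0.4]
finger_gap: 63.8
```

{"fn": "apply_moves", "kwargs": {"translation": [[0,0,0.1],[0,0,0.2],[0,0,0.4],[0,0,0.6],[0,0,0.6]], "turn": [[0,0,0],[0,0,0],[0,0,0],[0,0,0],[0,0,0]], "claw": [0.75,0.75,0.75,0.75,0.75]}}

```text
time: 12.8
tool_pos: [571.0, -21.9, 196.7]
ee_rot: [3.14, -0.0, 0.018]
wrist_force: [0.8, 0.4, 0.1]
finger_gap: 63.9
```

```bash
python3 - <<'E'
from snap import *
s=robot.observe(); print(s["tool_pos"],s["ee_rot"],s["wrist_force"],s["finger_gap"],s["qpos"].round(2) if hasattr(s["qpos"],"round") else s["qpos"])
snap("f",{"side":(200,120,330,270),"top":(230,140,330,230)})
E
```

```text
[571.03046239 -21.86095092 196.70880649] [ 3.14026033e+00 -8.98135185e-05  1.83828679e-02] [0.83078345 0.41855523 0.0726233 ] 63.90478181219977 [-0.1   0.19  1.32 -0.    1.62  1.47]
```

View pics/f_side.png

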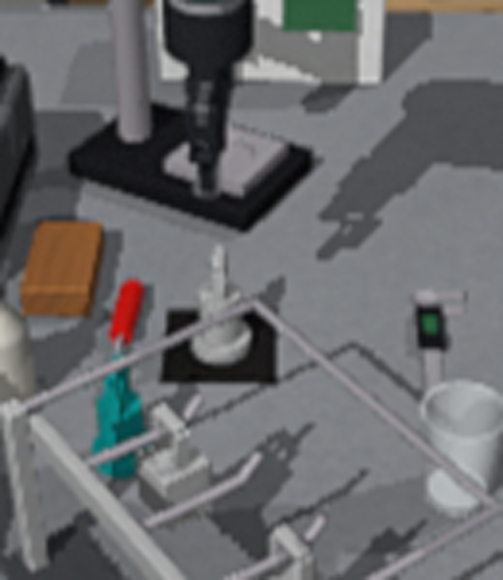

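View pics/f_top.png

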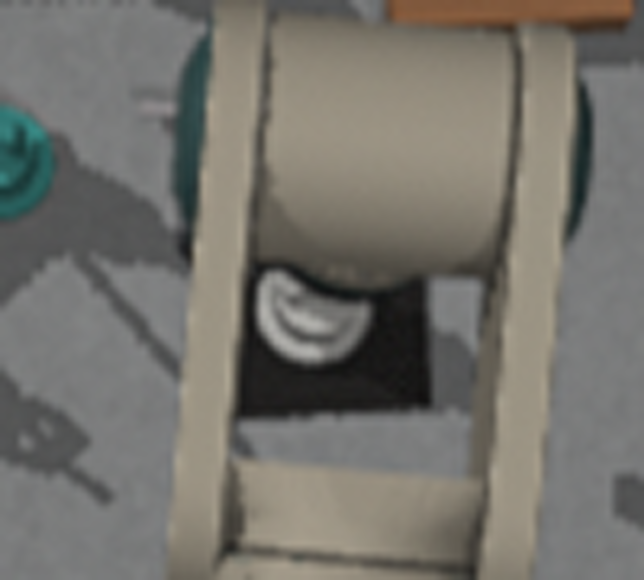

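The fitting stands upright on the mat: side crop (220,310), and both its foot and shadow look level. Now I'll back off and tilt the hand 45° facing +x.

{"fn": "apply_moves", "kwargs": {"translation": [[-0.1,0,0.05],[-0.2,0,0.05],[-0.3,0,0.05],[-0.4,0,0.05],[-0.4,0,0.05],[-0.4,0,0.05],[-0.4,0,0.05],[-0.4,0,0.05]], "turn": [[0,-0.09,0],[0,-0.18,0],[0,-0.27,0],[0,-0.36,0],[0,-0.45,0],[0,-0.5,0],[0,-0.5,0],[0,-0.5,0]], "claw": [1,1,1,1,1,1,1,1]}}

```text
time: 13.7
tool_pos: [488.2, -21.7, 198.7]
ee_rot: [-2.904, 0.001, -1.198]
wrist_force: [0.5, 0.1, 0.3]
finger_gap: 85.4
```

```bash
python3 - <<'E'
from snap import *
from scipy.spatial.transform import Rotation as Ro
s=robot.observe(); print(s["tool_pos"],Ro.from_rotvec(s["ee_rot"]).as_matrix().round(3),s["wrist_force"],s["finger_gap"],np.round(s["qpos"],2))
snap("g",{"side":(200,100,330,250),"top":(230,120,400,260)})
E
```

```text
[488.20369597 -21.6641018  198.71059739] [[ 0.709 -0.     0.705]
 [-0.    -1.    -0.   ]
 [ 0.705 -0.    -0.709]] [0.47290422 0.12572632 0.28467739] 85.39216367234474 [-0.2  -0.64  2.18  0.19  0.84  1.3 ]
```

View pics/g_side.png

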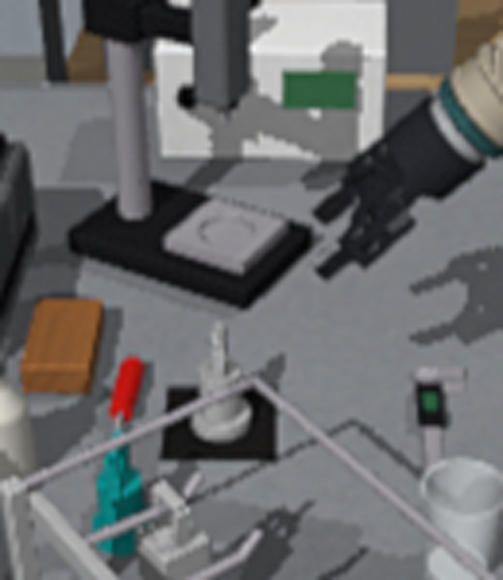

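View pics/g_top.png

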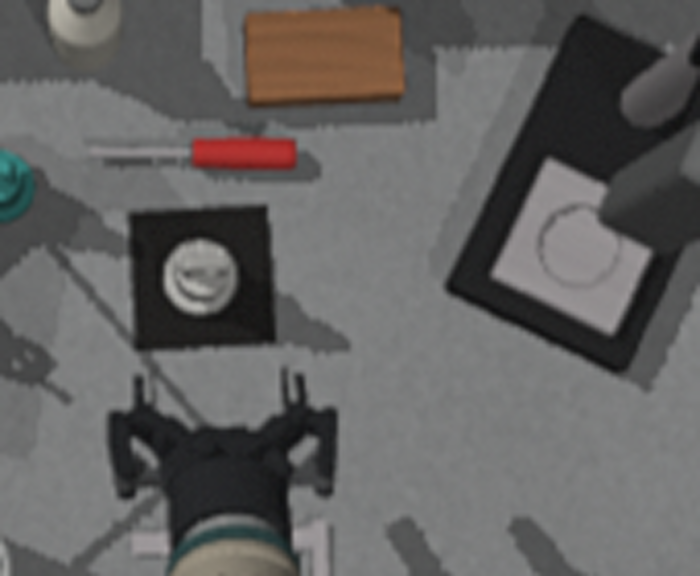

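```bash
cat > cal.py <<'E'
from ov import *
from scipy.optimize import minimize
def circ(r,z,N=48): a=np.linspace(0,2*np.pi,N,endpoint=False); return np.c_[r*np.cos(a),r*np.sin(a),np.full(N,z)]
def circsegs(r,z,N=40):
    P=circ(r,z,N); return [(P[i],P[(i+1)%N],-P[i]/r*[1,1,0]) for i in range(N)]
def partpolys(p,z0):
    fl=np.r_[circ(28,z0),circ(28,z0+16)]; nk=np.r_[circ(20,z0+16),circ(20,z0+66)]
    return [T(p,fl),T(p,nk)],[(T(p,[[x,y,z0+z] for x in(-6,6) for y in yr for z in zr])) for yr,zr in(((-17,-10),(66,109)),((10,17),(66,109)),((-17,17),(100,109)))]
def render(n,p,z0,box,k=6):
    u0,v0,u1,v1=box; m=np.zeros(((v1-v0)*k,(u1-u0)*k),np.uint8)
    a,b=partpolys(p,z0)
    for X in a+b:
        q=((proj(n,X)+.5-[u0,v0])*k).astype(np.float32); cv2.fillConvexPoly(m,np.round(cv2.convexHull(q)*16).astype(np.int32),255,shift=4)
    return m
E
python3 - <<'E'
from cal import *
for n in C:
    im=np.load(f"{n}_g.npz")["p"]; g=im.astype(np.float32).mean(-1)
    r=fitedges(n,im,mat,[568,-21,.038],sign=-1,half=4); print(n,"mat",r)
    # dark ring
    r=fitedges(n,255-im,circsegs(31,44),[584,-305,-.47],mode="ridge",half=3.5); print("ring z44",r)
    # part
    q=proj(n,[[568.5,-21.6,30]])[0].astype(int); bx=(q[0]-15,q[1]-(25 if n=="side" else 17),q[0]+16,q[1]+14)
    k=6; sub=cv2.resize(g[bx[1]:bx[3],bx[0]:bx[2]],None,fx=k,fy=k,interpolation=cv2.INTER_CUBIC)
    M=(sub>75)
    # restrict to area over mat: mat polygon hull
    best=None
    mm=np.zeros(M.shape,np.uint8); mq=((proj(n,T([568.5,-21.6,.038],[(-53,-53,3),(-53,53,3),(53,53,3),(53,-53,3)]))+.5-[bx[0],bx[1]])*k).astype(np.int32); cv2.fillConvexPoly(mm,mq,1)
    f=lambda z:(( (render(n,[z[0],z[1],0],3,bx)>0)!=M)&(mm>0)).sum()
    xs=np.arange(562,576,1.);ys=np.arange(-28,-15,1.)
    E=np.array([[f((x,y)) for y in ys] for x in xs]); i=np.unravel_index(E.argmin(),E.shape); 
    o=minimize(f,[xs[i[0]],ys[i[1]]],method="Nelder-Mead",options=dict(initial_simplex=[[xs[i[0]],ys[i[1]]],[xs[i[0]]+1,ys[i[1]]],[xs[i[0]],ys[i[1]]+1]]))
    print("part",o.x,o.fun,M.sum(),E.min())
    ov=cv2.cvtColor(sub.clip(0,255).astype(np.uint8),cv2.COLOR_GRAY2BGR); c,_=cv2.findContours(render(n,[o.x[0],o.x[1],0],3,bx),cv2.RETR_LIST,cv2.CHAIN_APPROX_NONE); cv2.drawContours(ov,c,-1,(0,0,255),1); cv2.imwrite(f"pics/part_{n}.png",cv2.resize(ov,None,fx=2,fy=2))
draw("top",np.load("top_g.npz")["p"],[(circsegs(31,44),fitedges("top",255-np.load("top_g.npz")["p"],circsegs(31,44),[584,-305,-.47],mode="ridge",half=3.5)[0],(0,0,255))],(345,150,395,200),"pics/ring_top.png",(500,))
draw("side",np.load("side_g.npz")["p"],[(circsegs(31,44),fitedges("side",255-np.load("side_g.npz")["p"],circsegs(31,44),[584,-305,-.47],mode="ridge",half=3.5)[0],(0,0,255))],(235,140,285,180),"pics/ring_side.png",(500,))
a=cv2.imread("pics/ring_top.png");b=cv2.imread("pics/ring_side.png");h=max(a.shape[0],b.shape[0]); cv2.imwrite("pics/rings.png",cv2.resize(np.hstack([cv2.copyMakeBorder(x,0,h-x.shape[0],0,0,0) for x in(a,b)]),(800,400)))
E
```

```text
side mat (array([ 5.68773358e+02, -1.97446780e+01,  3.37088364e-02]), 83, np.float64(0.28472943687205804))
ring z44 (array([ 583.05089713, -300.64168746,   -1.34058683]), 329, np.float64(0.10022226947322177))
part [568.81704712 -20.39178467] 1654.0 34180 1694
top mat (array([ 5.67609534e+02, -2.29064233e+01,  4.08630736e-02]), 100, np.float64(0.16107762162440206))
ring z44 (array([ 5.82453111e+02, -3.07976939e+02, -4.11142370e-01]), 657, np.float64(0.1671285930525729))
part [567.29614258 -20.07373047] 177.0 12310 242
```

View pics/rings.png

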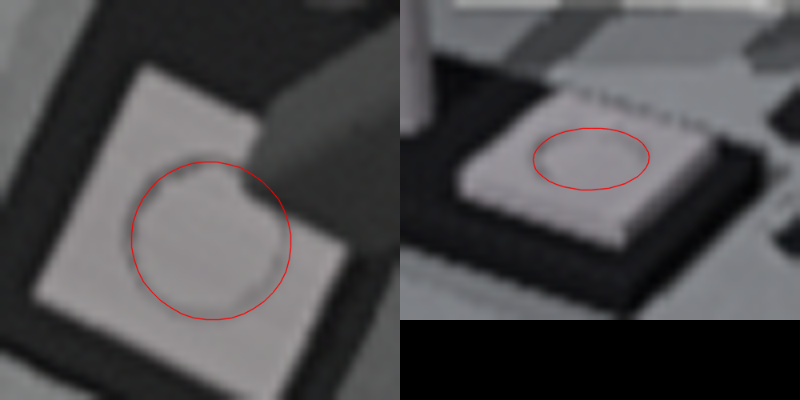

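View pics/part_side.png

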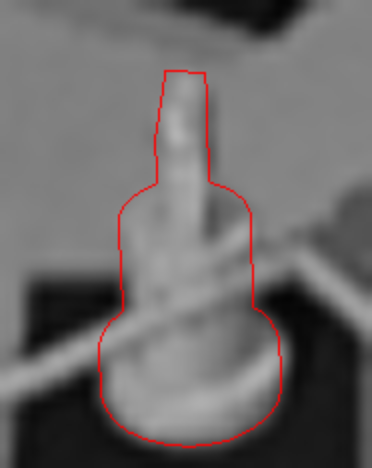

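View pics/part_top.png

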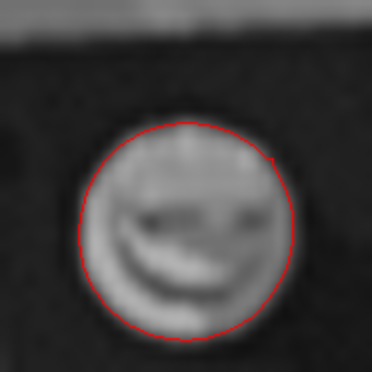

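```bash
python3 - <<'E'
from cal import *
im=np.load("top_g.npz")["p"]; g=im.astype(np.float32).mean(-1)
g=(g+np.load("top1.npz")["p"].astype(np.float32).mean(-1)*0)
c0=np.array([583.7,-306.4]); r=np.arange(22,40,1.)
for a0 in range(0,360,30):
    acc=0
    for a in np.radians(np.linspace(a0-14,a0+14,29)):
        X=np.c_[c0[0]+r*np.cos(a),c0[1]+r*np.sin(a),np.full(len(r),44)]; P=proj("top",X).astype(np.float32)
        acc=acc+cv2.remap(g,P[None,:,0],P[None,:,1],cv2.INTER_CUBIC)[0]
    print(a0," ".join(f"{v/29:.0f}" for v in acc))
print(r)
# plate edge profiles in this image
p0=[583.7,-306.4,-.4704]
for i,sg in enumerate(plate):
    A,B,inn=[np.array(x,float) for x in sg]; s=np.arange(-8,8.1,1)
    out=[]
    for lo,hi in((.1,.35),(.35,.65),(.65,.9)):
        acc=0
        for a in np.linspace(lo,hi,20):
            P=proj("top",T(p0,A+(B-A)*a+s[:,None]*inn)).astype(np.float32); acc=acc+cv2.remap(g,P[None,:,0],P[None,:,1],cv2.INTER_CUBIC)[0]
        v=acc/20; mid=(v.min()+v.max())/2; j=np.where((v[:-1]<mid)&(v[1:]>=mid))[0]; out.append((round(float(v.min())),round(float(v.max())),[round(float(s[t]+(mid-v[t])/(v[t+1]-v[t])),2) for t in j]))
    print(["x-","y+","x+","y-"][i],out)
E
```

```text
0 146 145 144 142 136 128 120 114 114 117 123 131 138 144 148 148 147 146
30 147 145 139 132 122 112 105 103 107 115 124 133 140 144 145 145 144 144
60 145 143 139 131 122 112 105 102 104 112 122 132 140 144 145 145 144 144
90 143 143 142 141 137 129 120 112 109 112 119 127 134 139 143 144 143 142
120 143 144 145 145 144 141 137 131 125 122 123 129 136 141 143 144 144 144
150 145 145 145 146 145 143 139 134 130 128 129 132 136 140 143 145 145 145
180 144 145 145 144 142 139 136 133 130 129 131 134 137 140 142 143 144 144
210 143 143 141 139 135 132 129 128 128 130 133 136 139 142 143 144 144 143
240 145 145 145 143 138 133 128 126 126 129 134 138 141 143 144 144 144 144
270 146 147 147 147 146 143 136 129 125 124 126 129 130 129 127 124 120 116
300 137 128 117 104 90 78 67 58 52 49 47 46 46 46 46 47 47 47
330 141 134 126 117 108 99 91 86 84 86 89 94 98 100 101 101 100 100
[22. 23. 24. 25. 26. 27. 28. 29. 30. 31. 32. 33. 34. 35. 36. 37. 38. 39.]
x- [(30, 148, [-1.26]), (30, 149, [-0.92]), (30, 150, [-1.01])]
y+ [(25, 145, [-1.09]), (26, 146, [-1.09]), (25, 147, [-1.19])]
x+ [(28, 146, [-0.53]), (48, 109, [-0.5]), (49, 58, [])]
y- [(39, 70, [-1.24]), (21, 150, [-1.13]), (21, 149, [-1.46])]
```

```bash
python3 - <<'E'
from cal import *
def edges(n,tag,rectsegs,p0,names=("x-","y+","x+","y-"),inv=False,rng=8):
    g=np.load(f"{n}_{tag}.npz")["p"].astype(np.float32).mean(-1)
    if inv: g=255-g
    for i,sg in enumerate(rectsegs):
        A,B,inn=[np.array(x,float) for x in sg]; s=np.arange(-rng,rng+.1,1); out=[]
        for lo,hi in((.1,.35),(.35,.65),(.65,.9)):
            acc=0
            for a in np.linspace(lo,hi,20):
                P=proj(n,T(p0,A+(B-A)*a+s[:,None]*inn)).astype(np.float32); acc=acc+cv2.remap(g,P[None,:,0],P[None,:,1],cv2.INTER_CUBIC)[0]
            v=acc/20; mid=(v.min()+v.max())/2; j=np.where((v[:-1]<mid)&(v[1:]>=mid))[0]; out.append((round(float(v.max()-v.min())),[round(float(s[t]+(mid-v[t])/(v[t+1]-v[t])),2) for t in j]))
        print(n,names[i],out)
edges("top","g",mat,[567.6,-22.9,.04],inv=True)
edges("top","g",base,[583.4,-306.3,-.4704],inv=True)
c=C["top"]; print(-np.array(c["R"]).T@c["t"], -np.array(C["side"]["R"]).T@C["side"]["t"])
E
```

```text
top x- [(103, [0.25]), (103, [0.63]), (100, [0.08])]
top y+ [(98, [0.3]), (106, [0.21]), (87, [0.18])]
top x+ [(91, [0.69]), (98, [0.66]), (101, [0.3])]
top y- [(101, [0.43]), (103, [-0.23]), (70, [0.7])]
top x- [(106, [-3.7]), (107, [-3.66]), (105, [-3.98])]
top y+ [(86, [-1.88]), (87, [-1.82]), (78, [-1.8])]
top x+ [(58, [0.8]), (21, [0.87]), (11, [])]
top y- [(7, [0.6]), (26, [0.42]), (58, [0.71])]
[ 397.52539418   52.56889971 1473.00582295] [ 455.11970733 1018.27956901  875.35421667]
```

In the top crop the fitting stands on the mat at (200,275) and the recess ring is visible at (580,245). The offset from part to nest comes out at about (+16.7, -285.3) mm. I'll take the gauge's yaw (-0.47) for the grasp now, so that the transfer is a pure translation.

{"fn": "apply_moves", "kwargs": {"translation": [[0.02,0.05,0],[0.04,0.1,0],[0.065,0.17,0],[0.065,0.17,0],[0.065,0.17,-0.15],[0.065,0.17,-0.3],[0.065,0.17,-0.383],[0.065,0.17,-0.383],[0.065,0.17,-0.383],[0.065,0.17,-0.383]], "turn": [[0,0,-0.08],[0,0,-0.16],[0,0,-0.24],[0,0,-0.2995],[0,0,-0.2995],[0,0,-0.2995],[0,0,-0.2995],[0,0,-0.2995],[0,0,-0.2995],[0,0,-0.2995]], "claw": [1,1,1,1,1,1,1,1,1,1]}}

```text
time: 14.8
tool_pos: [502.6, 12.4, 125.0]
ee_rot: [2.672, -0.642, 1.111]
wrist_force: [-1.0, -0.2, -0.5]
finger_gap: 85.9
```

```bash
python3 - <<'E'
from snap import *
from scipy.spatial.transform import Rotation as Ro
s=robot.observe(); print(s["tool_pos"],Ro.from_rotvec(s["ee_rot"]).as_matrix().round(3),s["wrist_force"],s["finger_gap"],np.round(s["qpos"],2))
snap("i",{"side":(200,100,330,250)})
E
```

```text
[502.60750403  12.39493343 124.96672533] [[ 0.628 -0.454  0.632]
 [-0.321 -0.891 -0.321]
 [ 0.709 -0.001 -0.706]] [-1.0012161  -0.22522782 -0.45456716] 85.88888477110362 [ 0.2  -0.35  2.15 -0.66  0.79  2.58]
```

View pics/i_side.png

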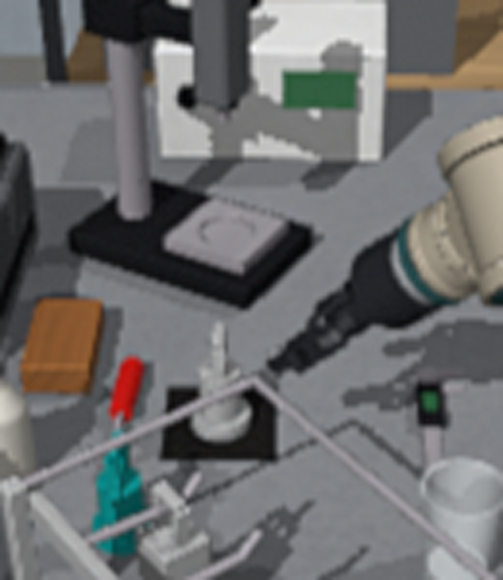

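{"fn": "apply_moves", "kwargs": {"translation": [[0.07,-0.0356,-0.0786],[0.14,-0.0713,-0.157],[0.21,-0.107,-0.236],[0.28,-0.1426,-0.314],[0.33,-0.168,-0.371],[0.378,-0.1925,-0.4245],[0.378,-0.1925,-0.4245],[0.378,-0.1925,-0.4245]], "turn": [[0,0,0],[0,0,0],[0,0,0],[0,0,0],[0,0,0],[0,0,0],[0,0,0],[0,0,0]], "claw": [1,1,1,1,1,1,1,1]}}

```text
time: 15.65
tool_pos: [577.4, -26.3, 39.0]
ee_rot: [2.672, -0.642, 1.108]
wrist_force: [0.3, -0.1, 0.3]
finger_gap: 85.6
```

```bash
python3 - <<'E'
from snap import *
from scipy.spatial.transform import Rotation as Ro
s=robot.observe(); print(s["tool_pos"],Ro.from_rotvec(s["ee_rot"]).as_matrix().round(3),s["wrist_force"],s["finger_gap"],np.round(s["qpos"],2))
snap("j",{"side":(210,150,290,240),"top":(230,130,330,220)})
E
```

```text
[577.44511675 -26.32138071  39.00199107] [[ 0.629 -0.454  0.631]
 [-0.321 -0.891 -0.321]
 [ 0.708 -0.    -0.706]] [ 0.26418077 -0.09400581  0.34069297] 85.55099033366588 [ 0.07  0.03  2.01 -0.8   0.53  2.7 ]
```

View pics/j_side.png

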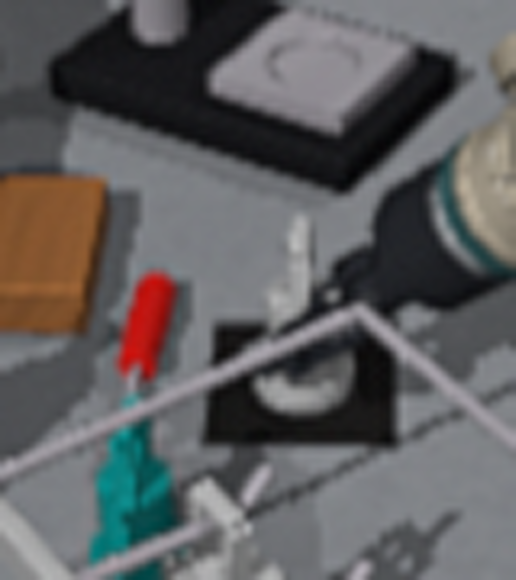

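View pics/j_top.png

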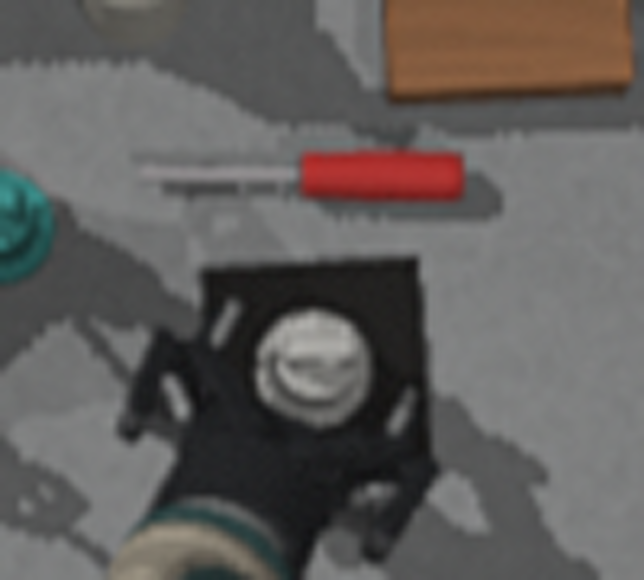

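The jaws straddle the neck: top crop fingers at (225,325) and (402,410), part at (315,368). The eye is clear of the hand body in the side view, so I'll close.

{"fn": "apply_moves", "kwargs": {"translation": [[0,0,0],[0,0,0],[0,0,0],[0,0,0],[0,0,0],[0,0,0],[0,0,0],[0,0,0]], "turn": [[0,0,0],[0,0,0],[0,0,0],[0,0,0],[0,0,0],[0,0,0],[0,0,0],[0,0,0]], "claw": [0.7,0.55,0.45,0.35,0.25,0.2,0.2,0.2]}}

```text
time: 16.55
tool_pos: [577.3, -26.0, 38.6]
ee_rot: [2.672, -0.641, 1.108]
wrist_force: [-4.7, 1.9, 6.3]
finger_gap: 38.4
```

```bash
python3 - <<'E'
from snap import *
s=robot.observe(); print(s["tool_pos"],s["wrist_force"],s["torque"],s["finger_gap"])
snap("k",{"side":(210,150,290,240),"top":(230,130,330,220)})
E
```

```text
[577.33882479 -26.03996237  38.61462319] [-4.73593448  1.93992238  6.31319909] [-0.0372953   0.2297781  -0.17308404] 38.442569442469654
```

View pics/k_side.png

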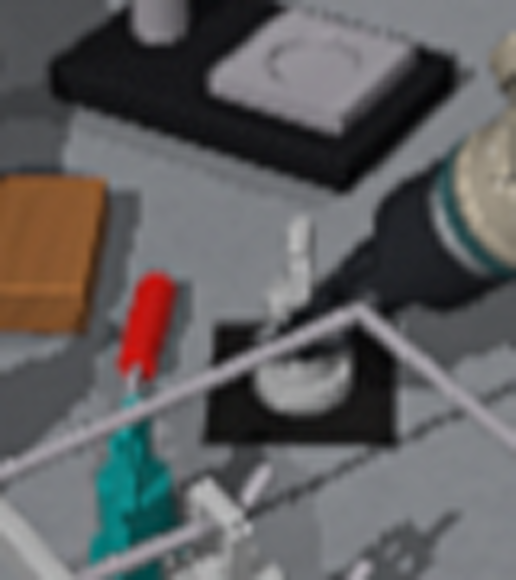

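View pics/k_top.png

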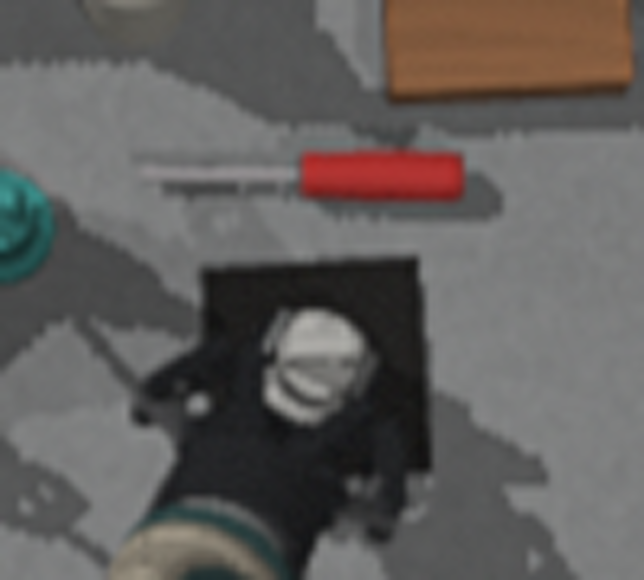

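```bash
cat > flg.py <<'E'
from cal import *
def flange(n,tag,z0,c0,angs,r=28,zz=16):
    """radial edge position (bright->dark) along world angles at plane z0+zz"""
    g=np.load(f"{n}_{tag}.npz")["p"].astype(np.float32).mean(-1); s=np.arange(18,38,.5); out=[]
    for a0 in angs:
        acc=0
        for a in np.radians(np.linspace(a0-6,a0+6,9)):
            X=np.c_[c0[0]+s*np.cos(a),c0[1]+s*np.sin(a),np.full(len(s),z0+zz)]; P=proj(n,X).astype(np.float32); acc=acc+cv2.remap(g,P[None,:,0],P[None,:,1],cv2.INTER_LINEAR)[0]
        v=acc/9; d=-np.gradient(v,.5); j=d.argmax(); out.append((a0,round(float(s[j]),1),round(float(d[j]))))
    return out
E
python3 - <<'E'
from flg import *
for tag in "gjk":
    print(tag,"top",flange("top",tag,3,(568,-21),range(0,360,30)))
for tag in "gjk":
    print(tag,"side",flange("side",tag,3,(568,-21),range(30,181,30),zz=0))
E
```

```text
g top [(0, 27.0, 23), (30, 28.0, 21), (60, 27.5, 22), (90, 28.5, 31), (120, 30.0, 24), (150, 31.0, 22), (180, 28.5, 22), (210, 29.5, 16), (240, 28.0, 15), (270, 27.0, 16), (300, 27.0, 18), (330, 27.0, 22)]
j top [(0, 27.0, 22), (30, 28.0, 21), (60, 27.5, 22), (90, 28.5, 19), (120, 30.0, 20), (150, 28.0, 12), (180, 30.0, 12), (210, 29.5, 13), (240, 29.5, 13), (270, 27.0, 13), (300, 26.5, 17), (330, 27.0, 21)]
k top [(0, 27.5, 25), (30, 23.0, 15), (60, 27.5, 15), (90, 25.5, 9), (120, 28.5, 22), (150, 28.0, 21), (180, 28.5, 13), (210, 24.5, 9), (240, 18.0, 11), (270, 28.5, 7), (300, 27.0, 19), (330, 27.0, 23)]
g side [(30, 28.0, 16), (60, 30.5, 14), (90, 27.5, 11), (120, 29.0, 10), (150, 29.0, 10), (180, 25.5, 15)]
j side [(30, 28.0, 16), (60, 30.5, 14), (90, 27.5, 11), (120, 29.0, 10), (150, 29.0, 10), (180, 30.5, 12)]
k side [(30, 27.5, 15), (60, 30.5, 14), (90, 27.5, 11), (120, 29.0, 10), (150, 28.0, 10), (180, 25.5, 14)]
```

{"fn": "apply_moves", "kwargs": {"translation": [[0,0,0.04],[0,0,0.1],[0,0,0.2],[0,0,0.3],[0,0,0.3],[0,0,0.3]], "turn": [[0,0,0],[0,0,0],[0,0,0],[0,0,0],[0,0,0],[0,0,0]], "claw": [0.2,0.2,0.2,0.2,0.2,0.2]}}

```text
time: 17.25
tool_pos: [576.5, -26.2, 97.1]
ee_rot: [2.673, -0.641, 1.105]
wrist_force: [-0.0, 0.3, -4.6]
finger_gap: 38.6
```

```bash
python3 - <<'E'
from snap import *
s=robot.observe(); print(s["tool_pos"],s["wrist_force"],s["torque"],s["finger_gap"])
snap("l",{"side":(210,130,290,220)})
E
```

```text
[576.51718849 -26.18382047  97.09152928] [-0.03455095  0.29012213 -4.62390738] [ 0.40651811  0.71450005 -0.00261675] 38.56174453299167
```

View pics/l_side.png

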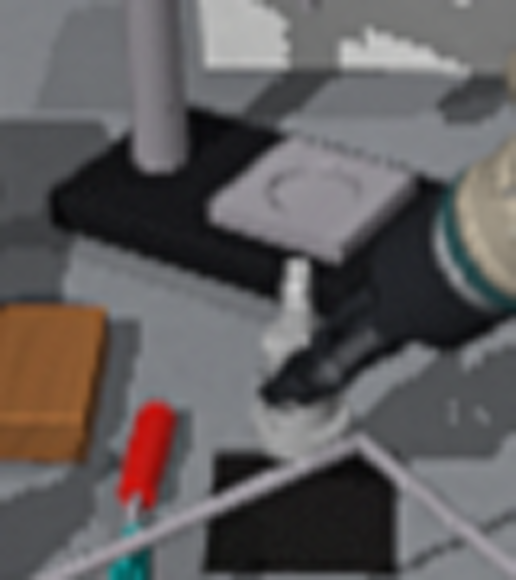

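The fitting is lifted at crop (300,370), looks upright, and reads about 4 N. I'll carry it over to the front of the gauge.

{"fn": "apply_moves", "kwargs": {"translation": [[-0.05,-0.13,0],[-0.1,-0.27,0],[-0.15,-0.41,0],[-0.2,-0.55,0],[-0.26,-0.72,0],[-0.31,-0.87,0],[-0.35,-1,0],[-0.35,-1,0]], "turn": [[0,0,0],[0,0,0],[0,0,0],[0,0,0],[0,0,0],[0,0,0],[0,0,0],[0,0,0]], "claw": [0.2,0.2,0.2,0.2,0.2,0.2,0.2,0.2]}}

```text
time: 18.1
tool_pos: [505.1, -228.5, 96.0]
ee_rot: [2.672, -0.646, 1.101]
wrist_force: [-0.1, 0.4, -4.7]
finger_gap: 38.5
```

{"fn": "apply_moves", "kwargs": {"translation": [[-0.03,-0.08,0],[-0.058,-0.177,0],[-0.058,-0.177,0],[-0.058,-0.177,0],[-0.058,-0.177,0]], "turn": [[0,0,0],[0,0,0],[0,0,0],[0,0,0],[0,0,0]], "claw": [0.2,0.2,0.2,0.2,0.2]}}

```text
time: 18.6
tool_pos: [495.3, -260.5, 96.9]
ee_rot: [2.675, -0.64, 1.105]
wrist_force: [-0.9, -0.3, -3.3]
finger_gap: 38.7
```

```bash
python3 - <<'E'
from snap import *
from scipy.spatial.transform import Rotation as Ro
s=robot.observe(); print(s["tool_pos"],Ro.from_rotvec(s["ee_rot"]).as_matrix().round(3),s["wrist_force"],s["torque"],s["finger_gap"],np.round(s["qpos"],2))
snap("m",{"side":(200,60,330,190),"top":(310,110,450,230)})
E
```

```text
[ 495.34532923 -260.50206338   96.94299842] [[ 0.632 -0.453  0.629]
 [-0.321 -0.892 -0.319]
 [ 0.706 -0.    -0.709]] [-0.94296851 -0.2866913  -3.31431546] [0.46556688 0.66361653 0.01120455] 38.67036130794909 [-0.59 -0.23  2.11  0.19  0.48  1.31]
```

View pics/m_side.png

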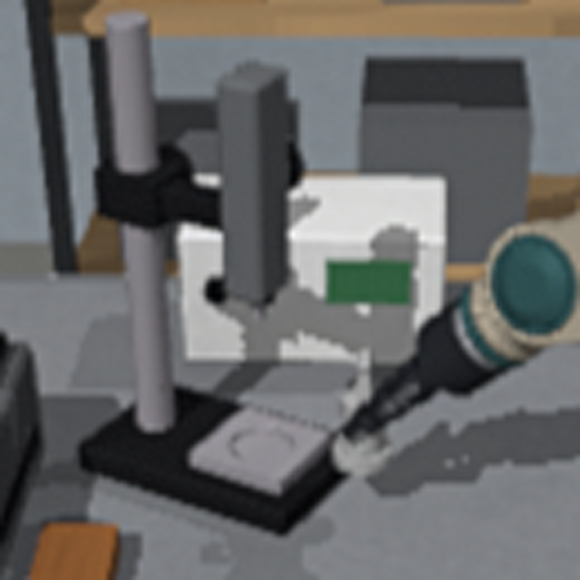

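View pics/m_top.png

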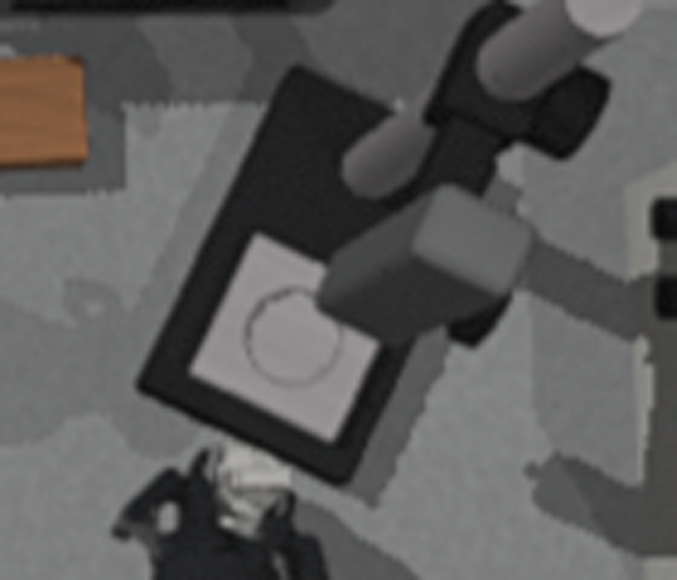

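The fitting is held in front of the gauge at side crop (365,420), with its top below spindle height. I'll lower it slightly and come in along the gauge's x, stopping short for a look.

{"fn": "apply_moves", "kwargs": {"translation": [[0,0,-0.02],[0,0,-0.038],[0,0,-0.038],[0.08,-0.0407,-0.038],[0.16,-0.0813,-0.038],[0.24,-0.122,-0.038],[0.3,-0.1524,-0.038],[0.3,-0.1524,-0.038],[0.3,-0.1524,-0.038]], "turn": [[0,0,0],[0,0,0],[0,0,0],[0,0,0],[0,0,0],[0,0,0],[0,0,0],[0,0,0],[0,0,0]], "claw": [0.2,0.2,0.2,0.2,0.2,0.2,0.2,0.2,0.2]}}

```text
time: 19.6
tool_pos: [555.1, -291.7, 89.8]
ee_rot: [2.674, -0.641, 1.106]
wrist_force: [-2.1, -0.2, -3.4]
finger_gap: 38.1
```

```bash
python3 - <<'E'
from snap import *
from scipy.spatial.transform import Rotation as Ro
s=robot.observe(); print(s["tool_pos"],Ro.from_rotvec(s["ee_rot"]).as_matrix().round(3),s["wrist_force"],s["torque"],s["finger_gap"],np.round(s["qpos"],2))
snap("n",{"side":(210,90,290,180),"top":(330,120,430,210)})
E
```

```text
[ 555.14706659 -291.73029383   89.83794824] [[ 0.631 -0.453  0.63 ]
 [-0.321 -0.891 -0.32 ]
 [ 0.706 -0.    -0.708]] [-2.11764577 -0.20138079 -3.36711966] [ 0.40939792  0.69552952 -0.02257063] 38.10023657010062 [-0.58 -0.    1.93  0.17  0.44  1.34]
```

View pics/n_side.png

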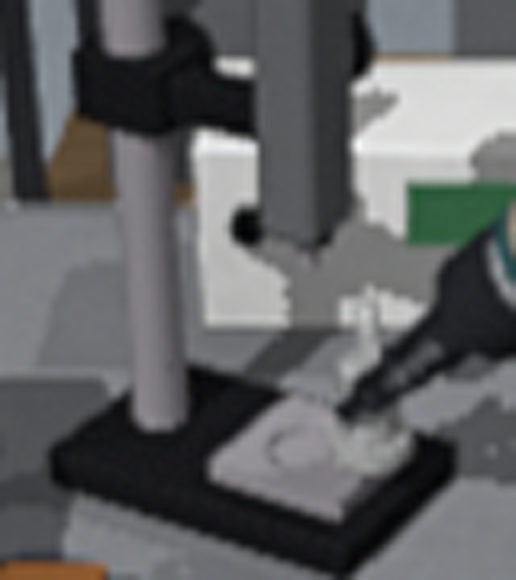

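View pics/n_top.png

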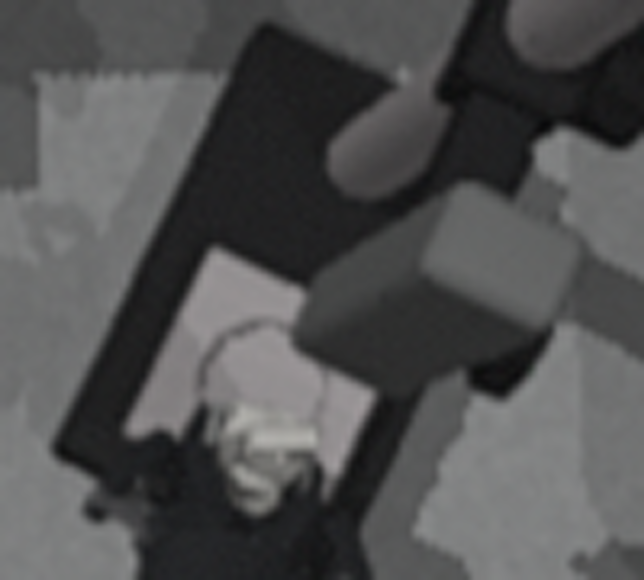

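```bash
python3 - <<'E'
from cal import *
def back(n,u,v,z):
    c=C[n]; r=np.array(c["R"]).T@np.array([(u-c["cx"])/c["fx"],(v-c["cy"])/c["fy"],1]); o=-np.array(c["R"]).T@c["t"]; return o+r*(z-o[2])/r[2]
# bar centroid in top: bright blob
g=np.load("top_n.npz")["p"].astype(np.float32).mean(-1); k=8
sub=cv2.resize(g[180:194,364:382],None,fx=k,fy=k,interpolation=cv2.INTER_CUBIC)
print(np.round(g[182:196,362:384]).astype(int))
A=np.array([546.4,-287.3]); ps=T([*A,0],[(0,0,54-.5),(0,0,163)]); print(proj("top",ps),proj("side",ps))
for n,box in(("side",(250,120,290,175)),("top",(350,165,400,210))):
    u0,v0,u1,v1=box;k=12
    b=cv2.resize(np.load(f"{n}_n.npz")["p"][v0:v1,u0:u1,::-1],None,fx=k,fy=k,interpolation=cv2.INTER_CUBIC)
    bias={"top":(-1.3,1.5),"side":(-.3,.8)}[n]
    m=render(n,[A[0]+bias[0],A[1]+bias[1],0],53.5,box,k=12)
    c,_=cv2.findContours(m,cv2.RETR_LIST,cv2.CHAIN_APPROX_NONE); cv2.drawContours(b,c,-1,(0,0,255),1); cv2.imwrite(f"pics/n_ov_{n}.png",b)
E
```

```text
[[106 117 118 120 132 143 143 140 141 136 140 143 145 145 146 147 143 125
  132 145 149 149]
 [ 77 103 101 110 129 162 158 152 147 140 140 145 145 144 144 146 138 124
  133 143 145 148]
 [ 73 101  81 112 141 169 169 165 158 149 146 148 155 150 146 143 132 129
  141 145 144 144]
 [ 91 104  79 134 164 169 162 156 154 144 142 145 152 150 139 136 126 127
  142 146 145 144]
 [100 101 100 149 158 148 143 150 156 153 153 153 154 155 151 148 146 127
  138 144 145 147]
 [104  98 113 130 128 111 128 157 169 168 168 166 167 168 166 168 167 132
  138 145 145 147]
 [ 88  81 103 110 106  91 123 161 172 172 171 169 169 170 168 166 169 141
  141 145 146 147]
 [ 48  56  91 107 106  92 128 139 143 147 146 146 141 138 135 133 137 135
  141 144 147 147]
 [ 31  50  91 106  95  84 113 108 109 114 118 137 108  88  84  80  90 126
  143 146 148 129]
 [ 33  47  82  98  89  86  95 108 114 114 117 137 113  98  97  82  75 103
  141 149 147  99]
 [ 33  42  62  91 120 130 107 106 112 114 115 117 115 116 105  85  62  54
  122 148 141  79]
 [ 35  36  44  79 125 151 138 128 114 107 105 106 115 104  78  77  53  34
   96 127 109  57]
 [ 33  31  39  59  88 136 152 153 137 126 106  98  94  70  56  74  49  32
   85  97  65  33]
 [ 32  34  36  55  64  99 120 130 137 134 119  86  55  34  52  66  39  41
   94  81  44  25]]
[[365.40304973 190.8659657 ]
 [374.46944375 186.74396146]] [[266.69314803 159.28348068]
 [266.42083312 136.26857545]]
```

View pics/n_ov_side.png

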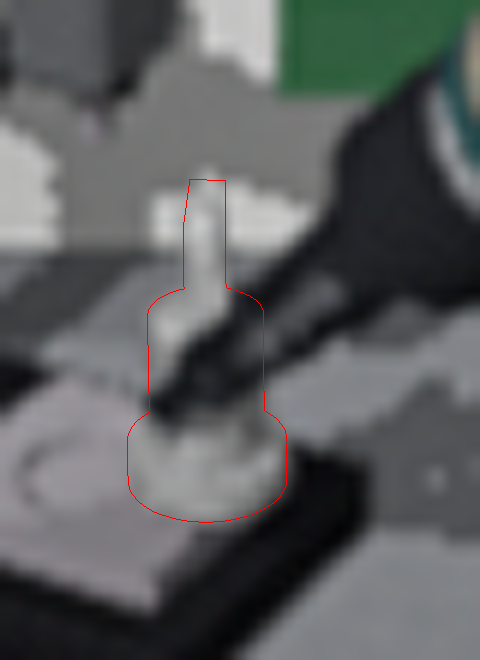

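View pics/n_ov_top.png

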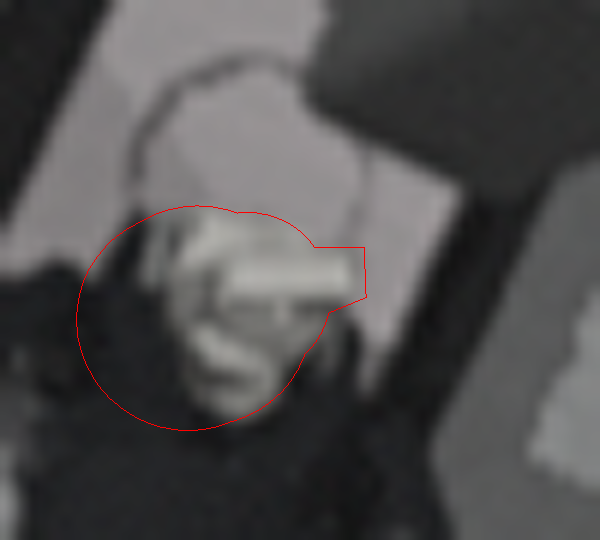

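The model outlines drawn at the predicted pose (54 mm underside, upright) match both views within about 1 mm. I'll go on in over the recess.

{"fn": "apply_moves", "kwargs": {"translation": [[0.05,-0.0254,0],[0.1,-0.0508,0],[0.15,-0.0762,0],[0.19,-0.0966,0],[0.19,-0.0966,0],[0.19,-0.0966,0],[0.19,-0.0966,0]], "turn": [[0,0,0],[0,0,0],[0,0,0],[0,0,0],[0,0,0],[0,0,0],[0,0,0]], "claw": [0.2,0.2,0.2,0.2,0.2,0.2,0.2]}}

```text
time: 20.4
tool_pos: [593.0, -311.1, 90.1]
ee_rot: [2.673, -0.641, 1.106]
wrist_force: [-0.1, 0.0, -4.0]
finger_gap: 38.6
```

```bash
python3 - <<'E'
from snap import *
from cal import *
s=robot.observe(); print(s["tool_pos"],s["wrist_force"],s["torque"],s["finger_gap"],s["time"])
snap("o",{"side":(225,100,285,175),"top":(340,130,420,200)})
tp=np.array(s["tool_pos"]); A=tp[:2]-[8.7,-4.4]; z0=3+tp[2]-38.6; print("part",A,z0)
for n,box in(("side",(235,110,285,180)),("top",(345,150,395,195))):
    u0,v0,u1,v1=box;k=8 if n=="side" else 10
    b=cv2.resize(np.load(f"{n}_o.npz")["p"][v0:v1,u0:u1,::-1],None,fx=k,fy=k,interpolation=cv2.INTER_CUBIC)
    bias={"top":(-1.3,1.5),"side":(-.3,.8)}[n]
    m=render(n,[A[0]+bias[0],A[1]+bias[1],0],z0,box,k=k)
    c,_=cv2.findContours(m,cv2.RETR_LIST,cv2.CHAIN_APPROX_NONE); cv2.drawContours(b,c,-1,(0,0,255),1); cv2.imwrite(f"pics/o_ov_{n}.png",b)
E
```

```text
[ 593.02686919 -311.05850114   90.12210574] [-0.14301511  0.02412931 -4.02085699] [ 0.31458774  0.71414931 -0.00769736] 38.62755725920823 20.4
part [ 584.32686919 -306.65850114] 54.52210574497372
```

View pics/o_ov_side.png

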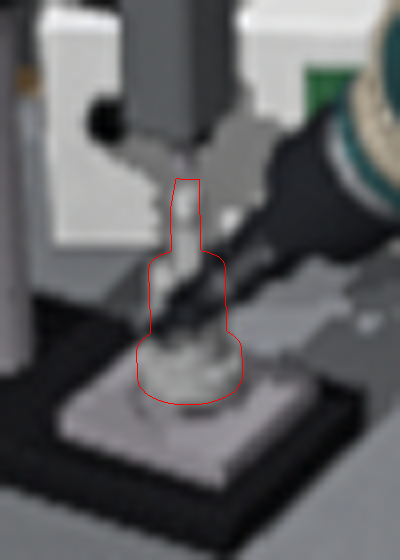

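View pics/o_ov_top.png

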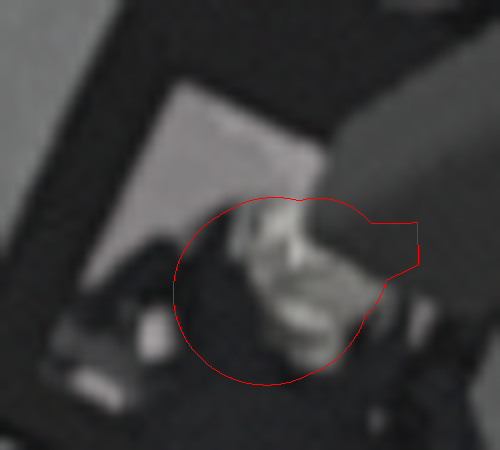

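The fitting stands directly below the spindle. In the side overlay the eye is at (188,185) and the spindle tip at (187,160), and no contact forces show. I'll lower it stepwise.

{"fn": "apply_moves", "kwargs": {"translation": [[0,0,-0.02],[0,0,-0.04],[0,0,-0.045],[0,0,-0.045]], "turn": [[0,0,0],[0,0,0],[0,0,0],[0,0,0]], "claw": [0.2,0.2,0.2,0.2]}}

```text
time: 20.9
tool_pos: [593.3, -311.2, 80.8]
ee_rot: [2.673, -0.641, 1.106]
wrist_force: [1.0, 1.1, -4.1]
finger_gap: 38.4
```

{"fn": "apply_moves", "kwargs": {"translation": [[0,0,-0.006],[0,0,-0.012],[0,0,-0.015],[0,0,-0.015]], "turn": [[0,0,0],[0,0,0],[0,0,0],[0,0,0]], "claw": [0.2,0.2,0.2,0.2]}}

```text
time: 21.3
tool_pos: [593.5, -311.3, 78.3]
ee_rot: [2.673, -0.641, 1.107]
wrist_force: [-0.6, 0.6, -4.8]
finger_gap: 38.8
```

{"fn": "apply_moves", "kwargs": {"translation": [[0,0,-0.006],[0,0,-0.012],[0,0,-0.012]], "turn": [[0,0,0],[0,0,0],[0,0,0]], "claw": [0.2,0.2,0.2]}}

```text
time: 21.6
tool_pos: [593.4, -311.2, 75.7]
ee_rot: [2.673, -0.641, 1.106]
wrist_force: [-0.3, -0.5, -4.3]
finger_gap: 38.2
```

{"fn": "apply_moves", "kwargs": {"translation": [[0,0,-0.005],[0,0,-0.009],[0,0,-0.009]], "turn": [[0,0,0],[0,0,0],[0,0,0]], "claw": [0.2,0.2,0.2]}}

```text
time: 21.9
tool_pos: [593.4, -311.3, 74.0]
ee_rot: [2.673, -0.641, 1.107]
wrist_force: [-0.4, 0.5, -2.8]
finger_gap: 38.5
```

{"fn": "apply_moves", "kwargs": {"translation": [[0,0,-0.004],[0,0,-0.004],[0,0,-0.004]], "turn": [[0,0,0],[0,0,0],[0,0,0]], "claw": [0.2,0.2,0.2]}}

```text
time: 22.2
tool_pos: [593.6, -311.4, 73.6]
ee_rot: [2.672, -0.641, 1.108]
wrist_force: [0.6, -0.2, -4.0]
finger_gap: 38.4
```

```bash
python3 - <<'E'
from snap import *
s=robot.observe(); print(s["tool_pos"],s["wrist_force"],s["torque"],s["finger_gap"],s["time"])
snap("p",{"side":(225,100,285,175)})
E
```

```text
[ 593.61145175 -311.40771721   73.63285192] [ 0.64922979 -0.188259   -4.02038422] [0.27096324 0.6501711  0.04248014] 38.398984222320486 22.2
```

View pics/p_side.png

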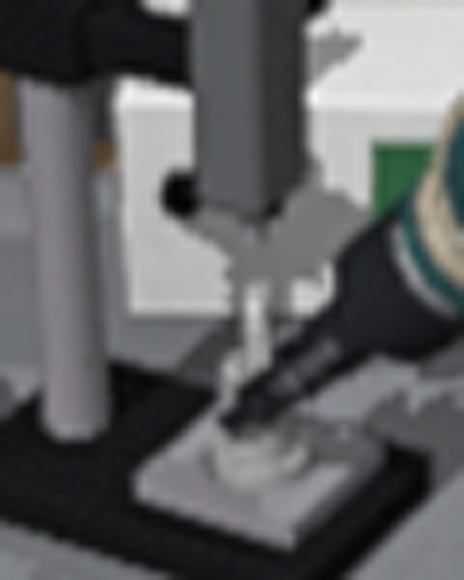

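Not touching yet, since the force is still about -4 N. I'll go down in half-millimetre steps until there is contact.

{"fn": "apply_moves", "kwargs": {"translation": [[0,0,-0.003],[0,0,-0.003],[0,0,-0.003]], "turn": [[0,0,0],[0,0,0],[0,0,0]], "claw": [0.2,0.2,0.2]}}

```text
time: 22.55
tool_pos: [593.9, -311.5, 73.6]
ee_rot: [2.671, -0.64, 1.109]
wrist_force: [-0.3, 1.1, 0.4]
finger_gap: 38.3
```

{"fn": "apply_moves", "kwargs": {"translation": [[0,0,-0.003],[0,0,-0.003],[0,0,-0.003]], "turn": [[0,0,0],[0,0,0],[0,0,0]], "claw": [0.2,0.2,0.2]}}

```text
time: 22.85
tool_pos: [594.1, -311.7, 73.6]
ee_rot: [2.671, -0.64, 1.11]
wrist_force: [-3.5, 2.4, 5.9]
finger_gap: 38.8
```

Contact at 73.6 means the underside is at 38.0, the recess floor. I'll ease the pressure, open, and retreat along the tool axis.

{"fn": "apply_moves", "kwargs": {"translation": [[0,0,0.004],[0,0,0.004],[0,0,0.004],[0,0,0.004],[0,0,0.004],[0,0,0.004],[0,0,0.004]], "turn": [[0,0,0],[0,0,0],[0,0,0],[0,0,0],[0,0,0],[0,0,0],[0,0,0]], "claw": [0.2,0.2,0.5,0.65,0.8,0.9,0.9]}}

```text
time: 23.55
tool_pos: [593.5, -311.3, 72.9]
ee_rot: [2.673, -0.641, 1.107]
wrist_force: [0.5, -0.6, 1.2]
finger_gap: 76.8
```

```bash
python3 - <<'E'
from snap import *
s=robot.observe(); print(s["tool_pos"],s["wrist_force"],s["torque"],s["finger_gap"],s["time"])
snap("q",{"side":(225,100,285,175),"top":(330,120,430,210)})
E
```

```text
[ 593.45624635 -311.28151518   72.89917738] [ 0.46190513 -0.609232    1.2210629 ] [ 0.12595909  0.33585497 -0.03246534] 76.84115929838997 23.55
```

View pics/q_side.png

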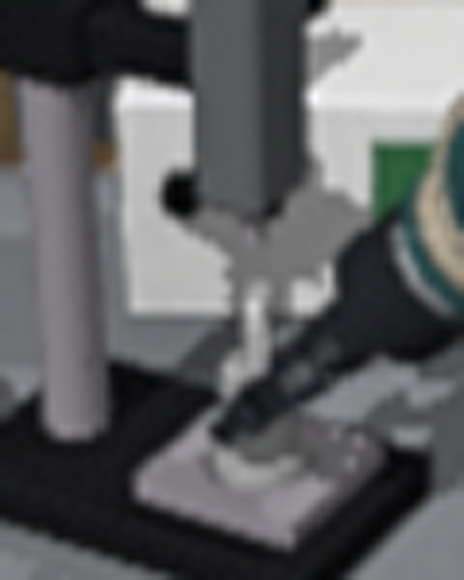

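View pics/q_top.png

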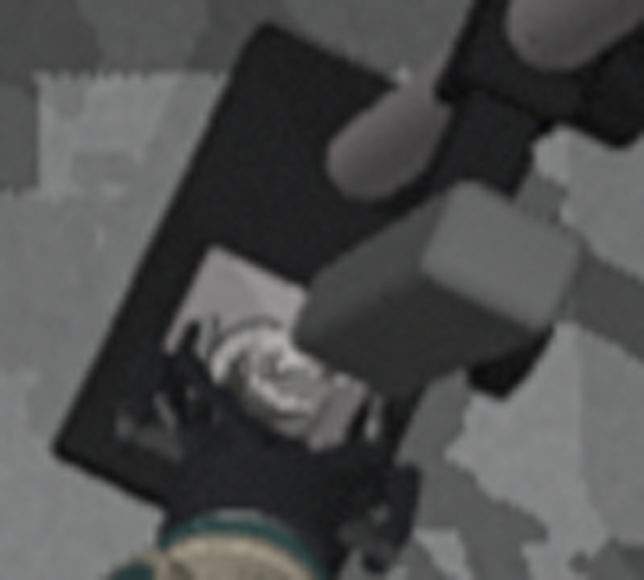

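Released, and the flange sits inside the ring at top crop (270,380). Retreating.

{"fn": "apply_moves", "kwargs": {"translation": [[-0.03,0.0153,0.0337],[-0.08,0.0407,0.09],[-0.16,0.0814,0.18],[-0.25,0.127,0.28],[-0.34,0.173,0.381],[-0.43,0.2186,0.482],[-0.5,0.254,0.56],[-0.5,0.254,0.56],[-0.5,0.254,0.56]], "turn": [[0,0,0],[0,0,0],[0,0,0],[0,0,0],[0,0,0],[0,0,0],[0,0,0],[0,0,0],[0,0,0]], "claw": [0.9,0.9,0.9,0.9,0.9,0.9,0.9,0.9,0.9]}}

```text
time: 24.55
tool_pos: [493.5, -260.6, 185.5]
ee_rot: [2.671, -0.64, 1.109]
wrist_force: [0.1, -0.1, -0.6]
finger_gap: 76.9
```

```bash
python3 - <<'E'
from snap import *
from cal import *
s=robot.observe(); print(s["tool_pos"],s["wrist_force"],s["finger_gap"],s["time"])
snap("r",{"side":(235,110,285,175),"top":(345,140,405,195)})
for n in C:
    for k in("plain_c","square_c","flanged_c"):
        print(n,k,[(round(q["p"],2),np.round(c2w(n,q["xyz"])).tolist()) for q in eyes.recognise(k,n)][:4])
    # model at nest (FK) with camera bias
    A=np.array([584.8,-306.9]); box=(235,110,285,180) if n=="side" else(345,150,395,195);u0,v0,u1,v1=box;k=8 if n=="side" else 10
    b=cv2.resize(np.load(f"{n}_r.npz")["p"][v0:v1,u0:u1,::-1],None,fx=k,fy=k,interpolation=cv2.INTER_CUBIC)
    bias={"top":(-1.3,1.5),"side":(-.3,.8)}[n]
    m=render(n,[A[0]+bias[0],A[1]+bias[1],0],38,box,k=k)
    c,_=cv2.findContours(m,cv2.RETR_LIST,cv2.CHAIN_APPROX_NONE); cv2.drawContours(b,c,-1,(0,0,255),1); cv2.imwrite(f"pics/r_ov_{n}.png",b)
E
```

```text
[ 493.47622102 -260.55230261  185.51824406] [ 0.07186182 -0.1269106  -0.62359782] 76.94527832942667 24.55
side plain_c [(0.84, [483.0, 390.0, 128.0])]
side square_c [(0.89, [578.0, 269.0, 123.0])]
side flanged_c [(0.67, [581.0, -290.0, 80.0]), (0.56, [362.0, 479.0, 51.0]), (0.52, [641.0, 152.0, 62.0])]
top plain_c [(0.73, [480.0, 360.0, 129.0]), (0.38, [732.0, -117.0, 35.0])]
top square_c [(0.57, [579.0, -294.0, 81.0]), (0.46, [575.0, 254.0, 121.0])]
top flanged_c [(0.76, [371.0, 462.0, 62.0]), (0.71, [633.0, 130.0, 63.0])]
```

View pics/r_side.png

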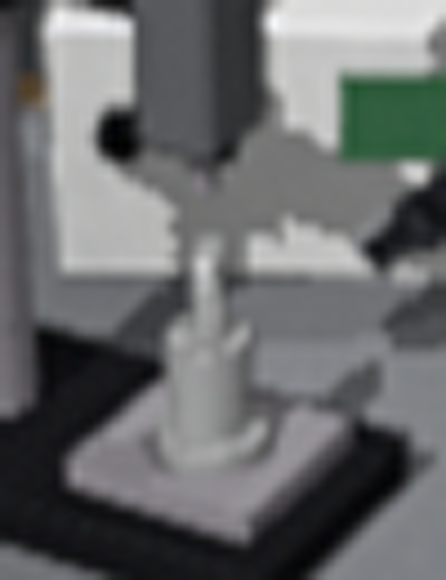

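View pics/r_top.png

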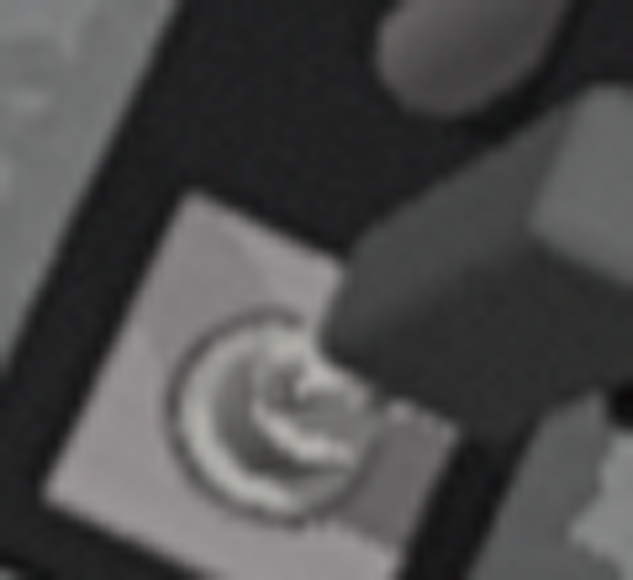

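View pics/r_ov_side.png

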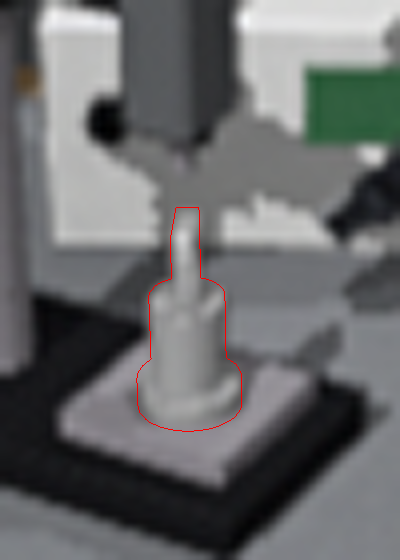

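View pics/r_ov_top.png

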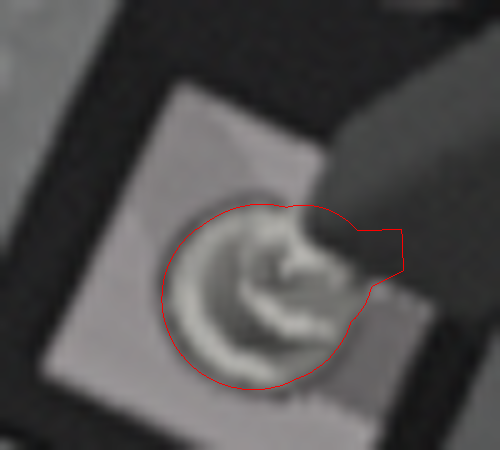

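```bash
python3 - <<'E'
from cal import *
for n in C:
    d=np.load(f"{n}_r.npz")["d"]; w=cloud(n,d)[d>0]
    r=np.hypot(w[:,0]-584.5,w[:,1]+306.5)
    a=w[(r>22)&(r<26)&(w[:,2]>40)&(w[:,2]<70)]; print(n,"flange top",len(a),np.median(a[:,2]).round(1))
    a=w[(r>35)&(r<44)&(w[:,2]>35)&(w[:,2]<52)]; print("plate",len(a),np.median(a[:,2]).round(1))
    a=w[(r<20)&(w[:,2]>100)&(w[:,2]<160)]; print("top",len(a),np.percentile(a[:,2],[90,97,100]).round(1), a[a[:,2]>135].mean(0).round(1))
s0=np.load("top1.npz");s1=np.load("top_r.npz")
for n in C:
    cv2.imwrite(f"pics/end_{n}.png",np.load(f"{n}_r.npz")["p"][:,:,::-1])
E
```

```text
side flange top 18 53.4
plate 48 44.5
top 59 [145.5 147.5 148.8] [ 582.6 -302.7  144.3]
top flange top 43 53.4
plate 193 43.5
top 99 [145.1 149.6 150.4] [ 582.3 -294.2  144.3]
```

View pics/end_side.png

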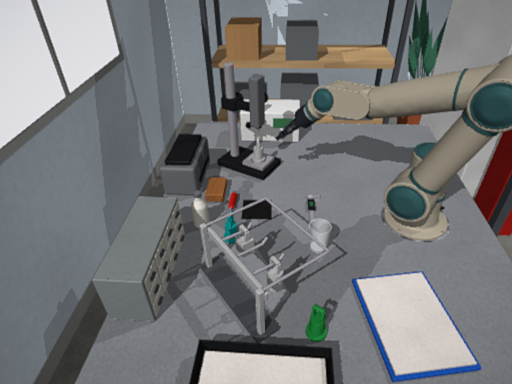

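The flange top reads 53.4 mm in both cameras, where 54 is expected when home and 60 on the rim. The foot is inside the ring, the other two fittings hang on their hooks, and the bystanders haven't moved. Handing in.

```bash
python3 - <<'E'
from workcell import robot
print(robot.hand_in())
E
```

```text
the job is handed in; nothing more can be done
None
```

The flanged fitting stands in the height gauge's recess, let go, and I handed the job in at about 25 s of the 53 s allowed. No verdict was reported.

I took it off the middle hook by its eye, stood it upright on the mat and let go. I then took it again by the neck with the hand tilted 45°, brought it in under the spindle and lowered it into the recess.

**Last checks that agreed:**
- **Seating:** contact came with the underside at 38.0 mm, the floor height. Both cameras put the flange top at 53.4 mm, against 54 mm expected when home and 60 mm if it sat on the rim.
- **Position:** the foot shows inside the ring in the top view and lines up with the spindle in the side view. It looks upright.
- **Other things:** the other two fittings still read within about 4 mm of their first positions. The other things on the bench look unmoved in the final side picture. The arm had backed off, with no contact force showing.

**Checks that disagreed or were weak:**
- **Camera offset:** the two cameras disagreed by about 3 mm on the mat-to-recess distance in y. I took a value in between and checked it against the arm's own position, and the foot went in without touching the rim.
- **Detectors:** the top detector no longer found the flanged fitting where it stood and once called it the square one. I relied on the pictures and depth instead.

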